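# Load the metal detector's check carriage with test sticks

### The job

Set up the packing bench's metal detector for its check: draw its carriage out as far as it goes by the black post, pull every test stick out of the upright rack and lay each one flat and square in a cradle of its own on the carriage, and then push the carriage into the detector until the spring catch snaps and it is fully home. Leave the other things on the bench where they are.

Things in the scene. Friction and masses are not known exactly. Their poses are not given: they have to be found in the camera images.
- stick0: white plastic test stick, a plain square bar 20 x 20 x 180 mm with grey end caps, 80 g. Origin at the centre of one end (the foot), its z axis runs along the bar, x and y are square to its sides. Either end and any side will do in a cradle. Stands foot down in a well of the rack at the start; may be absent
- stick1: white plastic test stick, a plain square bar 20 x 20 x 180 mm with grey end caps, 80 g. Origin at the centre of one end (the foot), its z axis runs along the bar, x and y are square to its sides. Either end and any side will do in a cradle. Stands foot down in a well of the rack at the start; may be absent
- stick2: white plastic test stick, a plain square bar 20 x 20 x 180 mm with grey end caps, 80 g. Origin at the centre of one end (the foot), its z axis runs along the bar, x and y are square to its sides. Either end and any side will do in a cradle. Stands foot down in a well of the rack at the start; may be absent
- stick3: white plastic test stick, a plain square bar 20 x 20 x 180 mm with grey end caps, 80 g. Origin at the centre of one end (the foot), its z axis runs along the bar, x and y are square to its sides. Either end and any side will do in a cradle. Stands foot down in a well of the rack at the start; may be absent
- stick0_mid (a point): the middle of stick0, 90 mm from its foot, axes as the stick's
- stick1_mid (a point): the middle of stick1, 90 mm from its foot, axes as the stick's
- stick2_mid (a point): the middle of stick2, 90 mm from its foot, axes as the stick's
- stick3_mid (a point): the middle of stick3, 90 mm from its foot, axes as the stick's
- rack: steel rack, fixed: a narrow upright box 235 mm long (its x), 33 mm wide, 70 mm high on a 262 x 65 x 10 mm foot; origin at the centre of its underside. Four square wells 25 x 25 mm, 60 mm deep (floor 10 mm above the table), in a row along its x at -84, -28, 28 and 84 mm; a stick stands 120 mm out of its well
- detector: bench metal detector, fixed: a steel tunnel head 360 mm wide (x), 240 mm long (y = 135 to 375 mm), 150 mm high, its control box on top reaching 186 mm; opening 270 mm wide, 110 mm high; on a 300 mm wide base with two rails that run along its y axis, y = -175 to 425 mm. Origin on the table below the middle of the carriage when that is fully out
- carriage (a joint): travel of the loading carriage along the detector's +y axis, in m: 0 = drawn fully out against its stop, 0.240 = fully home in the tunnel. A spring catch must be overcome at about 0.225 to 0.234 (under 10 N in all, 2 N elsewhere), after which it snaps home and holds
- post_top (a point): centre of the top of the carriage's black square post (20 x 20 mm, 54 mm high, 190 mm towards -y from the middle of the carriage; top 90 mm above the table), axes as the detector's; moves with the carriage. Grip or push this to move the carriage
- cradle0 (a point): middle of a stick seated in this cradle, 68 mm above the table; axes as the detector's, the stick lies along y. Cradles are side by side 56 mm apart in x; each is two notches 27 mm wide, 14 deep, 12 long, at y = -60 and 60 mm, floor 58 mm above the table, 22 above the deck (clear for fingers between them); end walls 68 mm high, 196 mm apart inside
- cradle1 (a point): middle of a stick seated in this cradle, 68 mm above the table; axes as the detector's, the stick lies along y. Cradles are side by side 56 mm apart in x; each is two notches 27 mm wide, 14 deep, 12 long, at y = -60 and 60 mm, floor 58 mm above the table, 22 above the deck (clear for fingers between them); end walls 68 mm high, 196 mm apart inside
- cradle2 (a point): middle of a stick seated in this cradle, 68 mm above the table; axes as the detector's, the stick lies along y. Cradles are side by side 56 mm apart in x; each is two notches 27 mm wide, 14 deep, 12 long, at y = -60 and 60 mm, floor 58 mm above the table, 22 above the deck (clear for fingers between them); end walls 68 mm high, 196 mm apart inside
- cradle3 (a point): middle of a stick seated in this cradle, 68 mm above the table; axes as the detector's, the stick lies along y. Cradles are side by side 56 mm apart in x; each is two notches 27 mm wide, 14 deep, 12 long, at y = -60 and 60 mm, floor 58 mm above the table, 22 above the deck (clear for fingers between them); end walls 68 mm high, 196 mm apart inside
- spray: spray bottle, 80 mm across, 210 mm high, a bystander; origin at its foot
- tape: roll of tape lying flat, 100 mm across, 48 mm high, a bystander
- brush: cleaning brush 200 mm long lying on the table, a bystander
- packet: clear packet of crackers 100 x 70 x 22 mm, a bystander; origin under its centre

How it is judged:
By the outcome, as a careful person would: the job done as asked, in the order asked, and still so for the second after the job is handed in, with the robot touching nothing.
Of stick0, stick1, stick2, stick3 only 2 to 4 are there at a start; the rules pass over those that are not, and their reading is None.
At some moment in a run one of stick0, stick1, stick2, stick3 may be knocked a few centimetres aside while the robot is not near it.
Once in a run the grip may slacken for a moment while it holds something.
It also fails if it takes over 210 s, if anything falls off the work surface, if the arm or the gripper's body presses on something with over 40 N, if the wrist force passes 120 N, or if a joint passes its speed limit or range.

### The arm

A 6-joint arm with a two-finger parallel gripper is mounted at the origin on the work surface. World frame = base frame: x ahead of the robot, y to its left, z up, the work surface at z = 0. Lengths are in mm, angles in rad, forces in N, time in s.
With the tool pointing down it reaches from about 350 to 950 mm from the base axis. Payload 17.4 kg.
Tool frame: the origin (TCP) lies on the centre line of the jaws, within the pads' length; the fingertips stand env.nose_length ahead of it and the grasp point (between the pads) lies 6 mm ahead of it (env.nose_length is the distance from the TCP to the fingertips, in mm); z points along the fingers, y is the line along which they close (so a half turn about z gives the same grasp; the last joint's range is limited). The gripper opens to 93 mm and grips with 3 to 60 N. Pads are 15 mm wide; open, the fingers measure 128 mm over their backs; the gripper's body (75 mm by 188 mm) begins 65 mm behind the grasp point.
Start: joints at [1.123, 0.116, 1.442, -0, 1.584, -0.038], TCP at [268.946, 619.113, 243.646] pointing down, gripper open.
Joint ranges: [-2.83, 2.83], [-0.83, 2.19], [0.07, 2.5], [-1.14, 4.28], [0.01, 3], [-2.97, 2.97]. Speed limits (rad/s): [1.89, 1.89, 2.22, 3.14, 3.14, 3.14].

### API

Orientations are given as [roll, pitch, yaw] about the fixed x, y, z axes, in that order (R = Rz(yaw) Ry(pitch) Rx(roll)).
In Python, from cell import env, cams, workorder gives the robot as it stands.
- The arm moves only by the tool drive_tool, never from a script. Its argument "steps" is a list of rows, each a list of 3 entries, a list of its own where there are three numbers: the shift along the world's x, y, z in units of 40 mm (1.0 is 40 mm), then the turn, a rotation vector about the world's x, y, z in units of 6 degrees (1.0 is 6 degrees), then the finger opening in mm, from 0 to 93. A call has 1 to 8 rows; each row is the pose to reach, as a shift and turn from the pose commanded when the call began; what a row does not reach only later rows make up. A row lasts 1/12 s, in which the tool goes at most 41.7 mm and 7.16 degrees, less where a joint would pass 70% of its speed; a pose out of reach is approached as far as the arm can. A call with a gripper value outside its range is refused whole. The fingers move at their own pace and stop on an object; "newtons" is the grip in N (left out, the last holds). Time passes only in rows, so rows that repeat a pose let the fingers close. It gives the time, the measured TCP pose, the force, the opening and the grip force at its end, in the units of the state.
- env.state(): the state, without advancing time (a new reading comes with each control period).
- cams.get_image(name): name is "scene" or "side" or "wrist"; returns the picture (384x512x3 uint8, blue, green, red); there is no depth.
- cams.camera_model(name): a dict with "fx", "fy", "cx", "cy" (pixels), "extrinsics" (4x4, takes a point from camera to world coordinates). Camera axes: x right, y up, looking along -z (the intrinsics and any distortion apply to the point x, -y, -z); pixel columns grow to the right and rows downward; lengths in mm; the calibration is good to about 2 mm. A picture is of the moment at which its call begins: read the wrist's pose just before it. camera_model takes no time and is no camera call; for the wrist camera it gives the pose at the moment of the call.
- workorder.finish_job(): hands the job in; it is judged then, once.
The state is a dict: "clock": time; "qpos": joint angles; "joint_vel": joint speeds; "joint_torque": joint torques, N m; "position": TCP position; "tcp_rot": TCP orientation; "wrist_force": force on the tool from outside, world axes, zero at the start; "wrist_torque": the same for the moment, N m; "finger_gap": finger opening in mm; "gripper_force": force on a finger pad.
Only numpy, scipy, OpenCV 4.12 (cv2) and the standard library are available. Lean on these libraries where they do the work, as an engineer would, in place of code of your own. Each camera call takes 0.05 s, during which the arm holds its last target. There are 200 camera calls.

## Working session

There is one attempt and no reset: what is moved stays moved. The work goes in short steps, Python scripts to look and compute and a tool call to move; the robot and the scene stay as the last step left them, time stands still between calls to the robot, and variables do not carry over. Pictures are saved under pics/ and viewed, at most 14 in all, crops included, and the job is handed in when it is done.

Besides the shell and the picture viewer there is one more tool, called after "Emit:" by a JSON object that holds its "op" and its "data", one argument or row to a line. drive_tool: Moves the arm, as the interface text tells. Its arguments: {"type":"object","properties":{"steps":{"type":"array","items":{"type":"array"}},"newtons":{"type":"number"}},"required":["steps"]}

```bash
ls; mkdir -p pics
python3 - <<'E'
from cell import env, cams, workorder
import cv2
s=env.state();print(s, env.nose_length)
for n in("scene","side"):
    cv2.imwrite(f"pics/{n}0.png",cams.get_image(n)); m=cams.camera_model(n);print(n,m)
E
```

```text
pics
{'clock': 0.0, 'qpos': array([ 1.12321479e+00,  1.16519754e-01,  1.44221959e+00, -1.81598340e-05,
        1.58394518e+00, -3.78189049e-02]), 'joint_vel': array([ 0.00108127,  0.00191804, -0.00093978,  0.00158033, -0.00210534,
        0.00032161]), 'joint_torque': array([-2.72265579e-04, -7.21253943e+01, -6.22611737e+01,  7.80495373e-02,
        2.37445574e-02, -9.32925400e-05]), 'position': array([268.87746857, 618.98187583, 242.91073657]), 'tcp_rot': array([-3.14050088e+00, -2.31378725e-05,  2.73182978e+00]), 'wrist_force': array([0.40104159, 0.08421429, 0.07021958]), 'wrist_torque': array([-0.04194597, -0.02347598,  0.04659835]), 'gripper_force': 0.0, 'finger_gap': 92.64431682538103} 25.0
scene {'fx': 382.04222053713806, 'fy': 382.04222053713806, 'cx': 257.39007381623526, 'cy': 192.74036264611618, 'extrinsics': array([[-1.90918383e-01, -7.84695278e-01,  5.89748669e-01,
         1.13176856e+03],
       [ 9.81510597e-01, -1.44232822e-01,  1.25832589e-01,
        -6.17807194e+01],
       [-1.36791237e-02,  6.02868323e-01,  7.97723428e-01,
         8.06740565e+02],
       [ 0.00000000e+00,  0.00000000e+00,  0.00000000e+00,
         1.00000000e+00]])}
side {'fx': 455.20415931786016, 'fy': 455.20415931786016, 'cx': 256.4338199805946, 'cy': 191.56271890938504, 'extrinsics': array([[ 9.98987589e-01,  2.56619749e-02, -3.69494222e-02,
         5.13133136e+02],
       [-4.38323183e-02,  7.40101198e-01, -6.71065529e-01,
        -9.08447448e+02],
       [ 1.01254449e-02,  6.72005714e-01,  7.40476736e-01,
         9.07176594e+02],
       [ 0.00000000e+00,  0.00000000e+00,  0.00000000e+00,
         1.00000000e+00]])}
```

View pics/scene0.png

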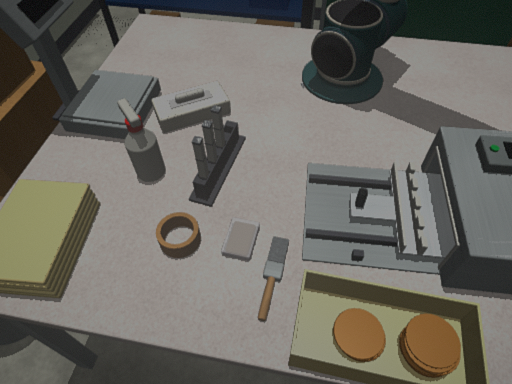

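View pics/side0.png

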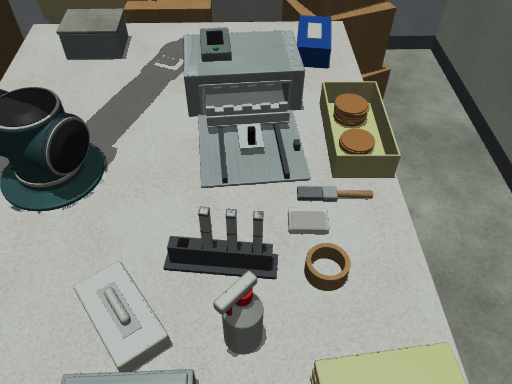

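The scene view shows the rack at about (217,165) with three sticks, the detector at right with its carriage partly in, and the post at about (361,197). The side view shows the sticks at columns 205, 231 and 258, an empty leftmost well, and the post top at about (251,128). I'll zoom in for precise corners.

Run:
```python
import cv2,numpy as np
a=cv2.imread("pics/side0.png");b=cv2.imread("pics/scene0.png")
def crop(im,x,y,w,h,k):
    c=cv2.resize(im[y:y+h,x:x+w],None,fx=k,fy=k,interpolation=cv2.INTER_CUBIC)
    for i in range(0,w,20):
        cv2.line(c,(i*k,0),(i*k,4),(0,0,255),1);cv2.putText(c,str(x+i),(i*k,14),0,.33,(0,0,255),1)
    for i in range(0,h,20):
        cv2.line(c,(0,i*k),(4,i*k),(0,0,255),1);cv2.putText(c,str(y+i),(5,i*k+4),0,.33,(0,0,255),1)
    return c
o=np.zeros((600,800,3),np.uint8)
c=crop(a,180,25,135,170,3);o[:c.shape[0],:c.shape[1]]=c
c=crop(a,160,200,128,80,3);o[:c.shape[0],410:410+c.shape[1]]=c
c=crop(b,183,100,70,110,3);o[250:250+c.shape[0],410:410+c.shape[1]]=c
cv2.imwrite("pics/z1.png",o)
o=crop(b,295,120,217,180,3);cv2.imwrite("pics/z2.png",o)
```

```text
(no output)
```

View pics/z1.png

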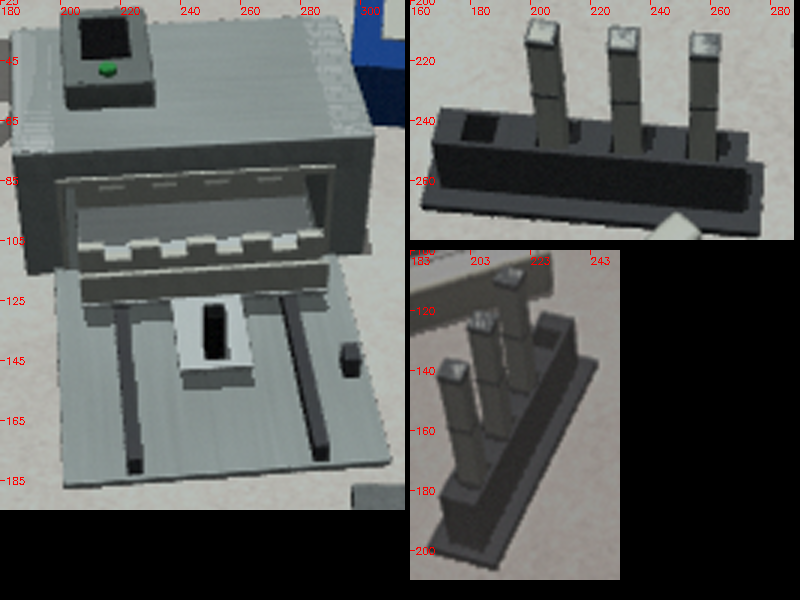

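View pics/z2.png

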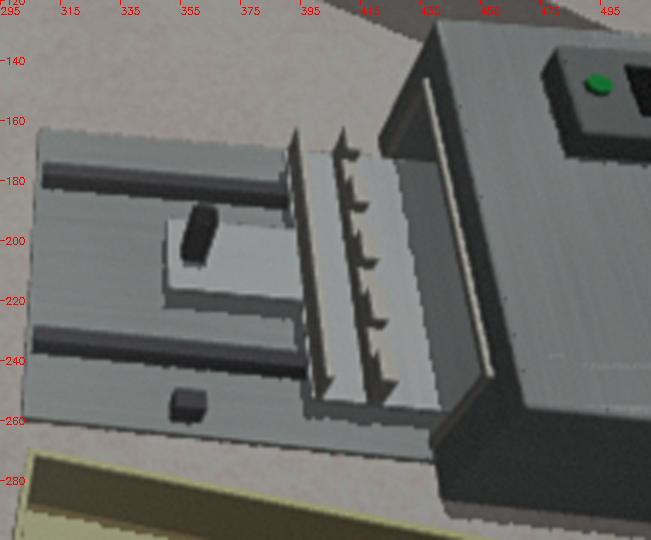

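```bash
cat > h.py <<'E'
import numpy as np
from scipy.optimize import least_squares
def proj(m,P):
    E=np.linalg.inv(m['extrinsics']);p=E[:3,:3]@np.asarray(P,float)+E[:3,3]
    return np.array([m['cx']+m['fx']*p[0]/-p[2], m['cy']-m['fy']*p[1]/-p[2]])
def ray(m,u,v):
    E=m['extrinsics'];d=E[:3,:3]@[(u-m['cx'])/m['fx'],-(v-m['cy'])/m['fy'],-1];return E[:3,3],d
def atz(m,u,v,z):
    o,d=ray(m,u,v);return o+d*(z-o[2])/d[2]
def W(p,L):
    c,s=np.cos(p[2]),np.sin(p[2]);return [p[0]+c*L[0]-s*L[1],p[1]+s*L[0]+c*L[1],L[2]]
E
python3 - <<'E'
from h import *
from cell import cams
S=cams.camera_model("side");C=cams.camera_model("scene")
z1=lambda x,y:(x/3+180,y/3+25); r1=lambda x,y:((x-410)/3+160,y/3+200); r2=lambda x,y:((x-410)/3+183,(y-250)/3+100); z2=lambda x,y:(x/3+295,y/3+120)
def det(p):
    zb,c=p[3],p[4]
    L=[(S,(-180,135,150),z1(20,153)),(S,(180,135,150),z1(373,135)),(S,(-150,-175,zb),z1(64,486)),(S,(150,-175,zb),z1(390,461)),
    (C,(-150,-175,zb),z2(38,130)),(C,(150,-175,zb),z2(24,417)),(C,(-180,135,150),z2(438,22)),(C,(180,135,150),z2(525,407)),
    (S,(0,-190+c,90),z1(214,310)),(C,(0,-190+c,90),z2(206,207))]
    return np.concatenate([proj(m,W(p,l))-q for m,l,q in L])
f=least_squares(det,[500,300,0,10,100],x_scale=[10,10,.1,5,10]);print("det",f.x.round(3));print(f.fun.reshape(-1,2).round(1).tolist())
print("post",W(f.x,(0,-190+f.x[4],90)), "post out",W(f.x,(0,-190,90)))
def rk(p):
    L=[(S,(-117.5,-16.5,70),r1(433,143)),(S,(117.5,-16.5,70),r1(748,167)),(S,(-117.5,16.5,70),r1(442,108)),(S,(117.5,16.5,70),r1(748,133)),(S,(-131,-32.5,10),r1(422,205)),(S,(131,-32.5,10),r1(761,231)),
    (C,(117.5,-16.5,70),r2(442,485)),(C,(-117.5,16.5,70),r2(577,321))]
    return np.concatenate([proj(m,W(p,l))-q for m,l,q in L])
f=least_squares(rk,[450,50,0],x_scale=[10,10,.1]);print("rack",f.x.round(3));print(f.fun.reshape(-1,2).round(1).tolist())
for w in(-84,-28,28,84): 
    P=W(f.x,(w,0,190));print(w,np.round(P),proj(S,P).round(1),proj(C,P).round(1))
for q in((543,24),(625,30),(705,37)): print(atz(S,*r1(*q),190).round(1))
for q in((453,363),(483,318),(512,274)): print(atz(C,*r2(*q),190).round(1))
E
```

```text
det [5.48565e+02 1.16085e+02 6.00000e-02 3.75100e+00 1.43165e+02]
[[-2.4, -0.2], [1.8, -0.3], [-0.3, -0.1], [0.5, 0.7], [1.0, -0.5], [-1.0, -0.0], [0.1, -1.8], [0.6, -0.0], [0.4, -0.0], [-0.2, 1.9]]
post [np.float64(551.3866674491294), np.float64(69.33487855782732), 90] post out [np.float64(560.0127981575744), np.float64(-73.56954017105471), 90]
rack [ 4.67122e+02 -3.10269e+02 -1.33000e-01]
[[-0.6, -0.2], [-0.4, 0.3], [-0.4, -0.4], [0.6, -0.6], [-0.7, -0.5], [-0.2, 0.2], [-0.8, 3.0], [-0.4, -1.4]]
-84 [ 384. -299.  190.] [177.  208.3] [225.   93.8]
-28 [ 439. -307.  190.] [204.  210.3] [216.5 107.9]
28 [ 495. -314.  190.] [231.2 212.4] [207.5 122.9]
84 [ 550. -321.  190.] [258.5 214.4] [197.8 139.1]
[ 439.8 -300.4  190. ]
[ 495.9 -307.7  190. ]
[ 550.3 -315.9  190. ]
[ 546.2 -323.7  190. ]
[ 494.1 -314.5  190. ]
[ 439.6 -305.3  190. ]
```

The fit puts the detector at (549,116) with yaw 0.06, the carriage out by about 143 mm, the rack at (467,-310) with yaw -0.133, and sticks in wells -28, 28 and 84. Next I'll move above the post.

Emit:
{"op": "drive_tool", "data": {
  "steps": [
    [[0.9, -1.75, 0.5], [0, 0, -1], 93],
    [[1.7, -3.4, 1], [0, 0, -2], 93],
    [[2.2, -4.3, 1], [0, 0, -3], 93],
    [[2.6, -5.2, 1], [0, 0, -4], 93],
    [[3.1, -6.1, 1], [0, 0, -5], 93],
    [[3.5, -7, 1], [0, 0, -5.25], 93],
    [[3.5, -7, 1], [0, 0, -5.25], 93]
  ],
  "newtons": 20
}}

```text
clock: 0.68
position: [398.2, 359.8, 282.5]
tcp_rot: [-3.142, 0.0, 2.18]
wrist_force: [2.1, 0.0, 0.6]
finger_gap: 92.9
gripper_force: 0.0
```

Emit:
{"op": "drive_tool", "data": {
  "steps": [
    [[0.4, -0.9, 0], [0, 0, -1], 93],
    [[0.9, -1.75, 0], [0, 0, -2], 93],
    [[1.3, -2.6, 0], [0, 0, -3], 93],
    [[1.7, -3.4, 0], [0, 0, -4], 93],
    [[2.2, -4.3, 0], [0, 0, -5], 93],
    [[2.6, -5.2, 0], [0, 0, -5.25], 93],
    [[3.1, -6.1, 0], [0, 0, -5.25], 93],
    [[3.55, -6.75, 0], [0, 0, -5.25], 93]
  ]
}}

```text
clock: 1.35
position: [540.5, 88.8, 282.5]
tcp_rot: [3.142, 0.0, 1.631]
wrist_force: [-0.2, 0.4, -0.2]
finger_gap: 92.9
gripper_force: 0.0
```

Emit:
{"op": "drive_tool", "data": {
  "steps": [
    [[0, 0, -1], [0, 0, 0], 93],
    [[0, 0, -1], [0, 0, 0], 93],
    [[0, 0, -1], [0, 0, 0], 93],
    [[0, 0, -1], [0, 0, 0], 93]
  ]
}}

```text
clock: 1.68
position: [539.8, 92.2, 243.8]
tcp_rot: [3.141, -0.0, 1.633]
wrist_force: [-0.5, -0.3, 0.5]
finger_gap: 92.9
gripper_force: 0.0
```

Run:
```python
from h import *
from cell import env,cams
import cv2
s=env.state();print(s['position'],s['tcp_rot'],s['qpos'])
m=cams.camera_model("wrist");print(m)
cv2.imwrite("pics/w1.png",cams.get_image("wrist"))
p=[548.6,116.1,.06];print(proj(m,W(p,(0,-47,90))))
```

```text
[539.79487139  92.22779108 243.84154569] [ 3.14125912e+00 -1.49520901e-04  1.63288594e+00] [ 1.22575393e-01 -1.63364998e-01  1.71577338e+00  1.29107013e-04
  1.58884232e+00  6.04881565e-02]
{'fx': 295.6791886909156, 'fy': 295.6791886909156, 'cx': 253.4090287726005, 'cy': 184.15547462229236, 'extrinsics': array([[ 9.98095853e-01, -5.91589553e-02, -1.74609977e-02,
         5.34919614e+02],
       [ 6.16797152e-02,  9.54800884e-01,  2.90776347e-01,
         1.73472484e+02],
       [-5.30248835e-04, -2.91299656e-01,  9.56631710e-01,
         3.83712868e+02],
       [ 0.00000000e+00,  0.00000000e+00,  0.00000000e+00,
         1.00000000e+00]])}
[263.0793103  198.38183208]
```

View pics/w1.png

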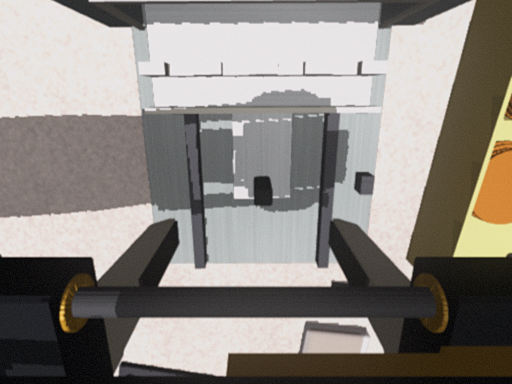

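The post top sits at about (263,197), exactly where my fit predicts. I'll grip it and draw it out.

Emit:
{"op": "drive_tool", "data": {
  "steps": [
    [[0.29, -0.57, 0], [0, 0, 0], 60],
    [[0.29, -0.57, -1], [0, 0, 0], 60],
    [[0.29, -0.57, -2], [0, 0, 0], 60],
    [[0.29, -0.57, -3], [0, 0, 0], 60],
    [[0.29, -0.57, -4], [0, 0, 0], 60],
    [[0.29, -0.57, -4.1], [0, 0, 0], 60],
    [[0.29, -0.57, -4.1], [0, 0, 0], 60]
  ]
}}

```text
clock: 2.32
position: [551.1, 69.5, 78.5]
tcp_rot: [-3.139, 0.0, 1.633]
wrist_force: [0.5, 0.1, -0.0]
finger_gap: 60.2
gripper_force: 0.0
```

Emit:
{"op": "drive_tool", "data": {
  "steps": [
    [[0, 0, 0], [0, 0, 0], 10],
    [[0, 0, 0], [0, 0, 0], 10],
    [[0, 0, 0], [0, 0, 0], 10],
    [[0, 0, 0], [0, 0, 0], 10],
    [[0, 0, 0], [0, 0, 0], 10],
    [[0, 0, 0], [0, 0, 0], 10]
  ],
  "newtons": 25
}}

```text
clock: 2.82
position: [551.8, 68.9, 79.2]
tcp_rot: [3.141, -0.0, 1.632]
wrist_force: [0.7, -0.6, -0.2]
finger_gap: 24.6
gripper_force: 0.0
```

Emit:
{"op": "drive_tool", "data": {
  "steps": [
    [[0, 0, 0], [0, 0, 0], 10],
    [[0, 0, 0], [0, 0, 0], 10],
    [[0, 0, 0], [0, 0, 0], 10],
    [[0, 0, 0], [0, 0, 0], 10]
  ]
}}

```text
clock: 3.15
position: [551.3, 68.8, 78.9]
tcp_rot: [-3.141, 0.0, 1.632]
wrist_force: [-5.5, -0.4, 6.0]
finger_gap: 19.8
gripper_force: 25.0
```

Emit:
{"op": "drive_tool", "data": {
  "steps": [
    [[0.02, -0.3, 0], [0, 0, 0], 10],
    [[0.04, -0.7, 0], [0, 0, 0], 10],
    [[0.07, -1.2, 0], [0, 0, 0], 10],
    [[0.1, -1.7, 0], [0, 0, 0], 10],
    [[0.13, -2.2, 0], [0, 0, 0], 10],
    [[0.16, -2.7, 0], [0, 0, 0], 10],
    [[0.19, -3.1, 0], [0, 0, 0], 10],
    [[0.2, -3.3, 0], [0, 0, 0], 10]
  ]
}}

```text
clock: 3.82
position: [560.2, -64.6, 79.0]
tcp_rot: [3.14, 0.0, 1.631]
wrist_force: [7.4, 3.3, -0.2]
finger_gap: 20.1
gripper_force: 25.0
```

Emit:
{"op": "drive_tool", "data": {
  "steps": [
    [[0.01, -0.1, 0], [0, 0, 0], 10],
    [[0.01, -0.2, 0], [0, 0, 0], 10],
    [[0.01, -0.2, 0], [0, 0, 0], 10]
  ]
}}

```text
clock: 4.07
position: [560.5, -71.8, 78.9]
tcp_rot: [3.14, 0.0, 1.632]
wrist_force: [5.3, -1.2, 0.7]
finger_gap: 20.5
gripper_force: 2.5
```

Emit:
{"op": "drive_tool", "data": {
  "steps": [
    [[0, 0, 0], [0, 0, 0], 10],
    [[0, 0, 0], [0, 0, 0], 10],
    [[0, 0, 0], [0, 0, 0], 10],
    [[0, 0, 0], [0, 0, 0], 10],
    [[0, 0, 0], [0, 0, 0], 10],
    [[0, 0, 0], [0, 0, 0], 10]
  ]
}}

```text
clock: 4.57
position: [560.6, -71.1, 78.9]
tcp_rot: [3.14, 0.0, 1.632]
wrist_force: [7.6, -0.9, 0.0]
finger_gap: 19.7
gripper_force: 25.0
```

Emit:
{"op": "drive_tool", "data": {
  "steps": [
    [[0, -0.05, 0], [0, 0, 0], 10],
    [[0, -0.1, 0], [0, 0, 0], 10],
    [[0, -0.1, 0], [0, 0, 0], 10]
  ]
}}

```text
clock: 4.82
position: [560.8, -75.1, 79.0]
tcp_rot: [3.139, 0.0, 1.632]
wrist_force: [10.2, -0.4, -1.8]
finger_gap: 20.2
gripper_force: 25.0
```

Emit:
{"op": "drive_tool", "data": {
  "steps": [
    [[0, -0.05, 0], [0, 0, 0], 10],
    [[0, -0.1, 0], [0, 0, 0], 10],
    [[0, -0.1, 0], [0, 0, 0], 10]
  ]
}}

```text
clock: 5.07
position: [560.9, -76.8, 78.9]
tcp_rot: [3.139, -0.005, 1.633]
wrist_force: [9.8, 22.5, -0.7]
finger_gap: 19.8
gripper_force: 25.0
```

Emit:
{"op": "drive_tool", "data": {
  "steps": [
    [[0, 0.05, 0], [0, 0, 0], 50],
    [[0, 0.05, 0], [0, 0, 0], 50],
    [[0, 0.05, 0], [0, 0, 0], 50],
    [[0, 0.05, 0], [0, 0, 0], 50],
    [[0, 0.05, 0.8], [0, 0, 0], 50],
    [[0, 0.05, 1.8], [0, 0, 0], 40],
    [[0, 0.05, 2.8], [0, 0, 0], 40],
    [[0, 0.05, 3.8], [0, 0, 0], 40]
  ]
}}

```text
clock: 5.73
position: [559.4, -77.3, 232.2]
tcp_rot: [-3.141, 0.0, 1.632]
wrist_force: [1.0, 0.1, -0.3]
finger_gap: 40.3
gripper_force: 0.0
```

Emit:
{"op": "drive_tool", "data": {
  "steps": [
    [[0, 0.9, 0.5], [0, 0, 0], 40],
    [[0, 1.5, 1], [0, 0, 0], 40],
    [[0, 1.5, 1], [0, 0, 0], 40],
    [[0, 1.5, 1], [0, 0, 0], 40]
  ]
}}

```text
clock: 6.07
position: [560.1, -16.6, 271.5]
tcp_rot: [3.14, 0.0, 1.634]
wrist_force: [0.3, 0.1, -0.2]
finger_gap: 39.8
gripper_force: 0.0
```

Run:
```python
from h import *
from cell import env,cams
import cv2
s=env.state();print(s['position'],s['tcp_rot'],s['qpos'])
m=cams.camera_model("wrist")
im=cams.get_image("wrist")
np.save("wm.npy",m['extrinsics'])
p=[549.2,113.6,.062]
for x in(-84,-28,28,84):
  for y in(-66,66):
    for sx in(-13.5,13.5):
      q=proj(m,W(p,(x+sx,y,72)));cv2.circle(im,(int(q[0]),int(q[1])),1,(0,0,255),-1)
for x in(-150,150):
  q=proj(m,W(p,(x,-175,3.7)));print(q);cv2.circle(im,(int(q[0]),int(q[1])),2,(0,255,0),-1)
q=proj(m,W(p,(0,-190,90)));cv2.circle(im,(int(q[0]),int(q[1])),2,(0,255,0),-1)
cv2.imwrite("pics/w2.png",cv2.resize(im,(800,600),interpolation=cv2.INTER_CUBIC))
```

```text
[560.13028956 -16.57314448 271.50437886] [3.13987428e+00 4.69056407e-04 1.63375286e+00] [-7.49871948e-02 -1.41369800e-01  1.65183797e+00 -2.28704461e-04
  1.62935793e+00 -1.37957718e-01]
[147.2298786  185.11068986]
[355.17000561 185.17487663]
```

View pics/w2.png

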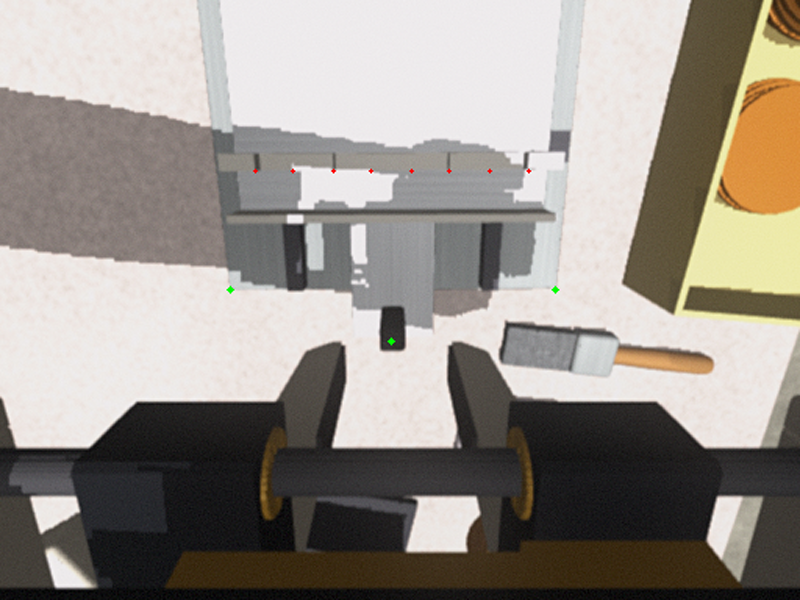

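The carriage is fully out. The cradle notch marks from my model (red) and the base corners (green) line up in the image. Next I'll try tilting the tool for the rack grasp, which needs about 30° below horizontal, facing -y.

Emit:
{"op": "drive_tool", "data": {
  "steps": [
    [[-0.5, -0.8, 0.5], [0, 0, -0.9], 40],
    [[-1, -1.6, 0.5], [0, 0, -1.87], 40],
    [[-1.5, -2.4, 0.5], [0, 0, -1.87], 40],
    [[-2, -3.2, 0.5], [0, 0, -1.87], 40],
    [[-2.6, -4.1, 0.5], [0, 0, -1.87], 40],
    [[-2.6, -4.1, 0.5], [0, 0, -1.87], 40],
    [[-2.6, -4.1, 0.5], [0, 0, -1.87], 40]
  ]
}}

```text
clock: 6.7
position: [454.5, -183.4, 289.4]
tcp_rot: [-3.14, -0.0, 1.432]
wrist_force: [1.4, -0.4, -0.2]
finger_gap: 40.2
gripper_force: 0.0
```

Emit:
{"op": "drive_tool", "data": {
  "steps": [
    [[0, 0, 0], [1, -0.13, 0], 40],
    [[0, 0, 0], [2, -0.27, 0], 40],
    [[0, 0, 0], [2.97, -0.4, 0], 40],
    [[0, 0, 0], [2.97, -0.4, 0], 40]
  ]
}}

```text
clock: 7.03
position: [455.9, -181.9, 288.5]
tcp_rot: [-3.138, -0.321, 1.434]
wrist_force: [-0.1, -0.4, -0.4]
finger_gap: 40.3
gripper_force: 0.0
```

Run:
```python
from cell import env
s=env.state();print(s['position'],s['tcp_rot'],s['qpos'])
```

```text
[ 455.94016866 -181.86223464  288.54821949] [-3.13815206 -0.32081804  1.43354374] [-0.59227708 -0.2318591   1.72534113  0.29261868  1.78702821 -0.41238121]
```

I turned it the wrong way (the tool now points +y), so I'll reverse the sign.

Emit:
{"op": "drive_tool", "data": {
  "steps": [
    [[0, 0, 0], [-1, 0.13, 0], 40],
    [[0, 0, 0], [-2, 0.27, 0], 40],
    [[0, 0, 0], [-3, 0.4, 0], 40],
    [[0, 0, 0], [-4, 0.54, 0], 40],
    [[0, 0, 0], [-5, 0.67, 0], 40],
    [[0, 0, 0], [-6, 0.81, 0], 40],
    [[0, 0, 0], [-7, 0.94, 0], 40],
    [[0, 0, 0], [-8, 1.08, 0], 40]
  ]
}}

```text
clock: 7.7
position: [456.8, -180.4, 291.3]
tcp_rot: [3.138, 0.539, 1.437]
wrist_force: [-0.6, -0.4, 0.0]
finger_gap: 40.2
gripper_force: 0.0
```

Emit:
{"op": "drive_tool", "data": {
  "steps": [
    [[0, 0, 0], [-1, 0.13, 0], 40],
    [[0, 0, 0], [-2, 0.27, 0], 40],
    [[0, 0, 0], [-3, 0.4, 0], 40],
    [[0, 0, 0], [-4, 0.54, 0], 40],
    [[0, 0, 0], [-4.9, 0.65, 0], 40],
    [[0, 0, 0], [-4.9, 0.65, 0], 40]
  ]
}}

```text
clock: 8.2
position: [456.4, -179.4, 288.1]
tcp_rot: [-3.138, 1.056, 1.445]
wrist_force: [0.5, -0.4, -1.7]
finger_gap: 39.6
gripper_force: 0.0
```

Run:
```python
from cell import env
s=env.state();print(s['position'],s['tcp_rot'],s['qpos'])
```

```text
[ 456.43904016 -179.4191156   288.09355438] [-3.13779187  1.05626102  1.44504485] [ 0.07045427 -0.25172566  1.94772538 -1.03202537  1.68164468  0.20662341]
```

Emit:
{"op": "drive_tool", "data": {
  "steps": [
    [[0, -0.2, -0.7], [0, 0, 0], 40],
    [[0, -0.5, -1.5], [0, 0, 0], 40],
    [[-0.1, -0.7, -2.3], [0, 0, 0], 40],
    [[-0.13, -0.89, -3.12], [0, 0, 0], 40],
    [[-0.13, -0.89, -3.12], [0, 0, 0], 40],
    [[-0.13, -0.89, -3.12], [0, 0, 0], 40]
  ]
}}

```text
clock: 8.7
position: [450.8, -216.6, 165.8]
tcp_rot: [-3.141, 1.048, 1.437]
wrist_force: [-0.2, 0.1, 0.6]
finger_gap: 40.3
gripper_force: 0.0
```

Run:
```python
from h import *
from cell import env,cams
import cv2
s=env.state();print(s['position'],s['tcp_rot'],s['qpos'])
m=cams.camera_model("wrist")
im=cams.get_image("wrist")
p=[467.1,-310.3,-.133]
for x in(-28,28,84):
  for z in (70,110,190):
    q=proj(m,W(p,(x,0,z)));print(x,z,q.round());cv2.circle(im,(int(q[0]),int(q[1])),2,(0,0,255),-1)
cv2.imwrite("pics/w3.png",im)
```

```text
[ 450.81038051 -216.61047141  165.82501277] [-3.14129704  1.04832512  1.43714203] [-0.00809931 -0.15960176  2.07690526 -1.03855895  1.50361511  0.36171707]
-28 70 [254. 145.]
-28 110 [254. 188.]
-28 190 [254. 284.]
28 70 [316. 145.]
28 110 [318. 188.]
28 190 [323. 284.]
84 70 [378. 145.]
84 110 [382. 188.]
84 190 [391. 284.]
```

View pics/w3.png

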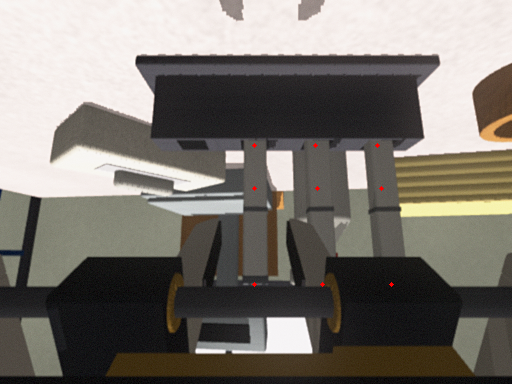

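The stick in well -28 is centred between the fingers at column 254, as predicted. I'll approach and grip.

Emit:
{"op": "drive_tool", "data": {
  "steps": [
    [[-0.07, -0.53, -0.33], [0, 0, 0], 40],
    [[-0.14, -1.05, -0.66], [0, 0, 0], 40],
    [[-0.21, -1.58, -0.99], [0, 0, 0], 40],
    [[-0.28, -2.13, -1.33], [0, 0, 0], 40],
    [[-0.28, -2.13, -1.33], [0, 0, 0], 40],
    [[-0.28, -2.13, -1.33], [0, 0, 0], 40]
  ]
}}

```text
clock: 9.25
position: [440.2, -302.4, 114.7]
tcp_rot: [3.134, 1.049, 1.429]
wrist_force: [-0.4, 0.7, 0.4]
finger_gap: 39.9
gripper_force: 0.0
```

Emit:
{"op": "drive_tool", "data": {
  "steps": [
    [[0, 0, 0], [0, 0, 0], 10],
    [[0, 0, 0], [0, 0, 0], 10],
    [[0, 0, 0], [0, 0, 0], 10],
    [[0, 0, 0], [0, 0, 0], 10],
    [[0, 0, 0], [0, 0, 0], 10],
    [[0, 0, 0], [0, 0, 0], 10],
    [[0, 0, 0], [0, 0, 0], 10]
  ],
  "newtons": 30
}}

```text
clock: 9.83
position: [440.1, -301.8, 113.5]
tcp_rot: [3.137, 1.05, 1.433]
wrist_force: [1.2, 3.3, 7.3]
finger_gap: 19.8
gripper_force: 30.0
```

Emit:
{"op": "drive_tool", "data": {
  "steps": [
    [[0, 0, 0.5], [0, 0, 0], 10],
    [[0, 0, 1], [0, 0, 0], 10],
    [[0, 0, 1.5], [0, 0, 0], 10],
    [[0, 0, 2.1], [0, 0, 0], 10],
    [[0, 0, 2.8], [0, 0, 0], 10],
    [[0, 0, 3.5], [0, 0, 0], 10],
    [[0, 0, 3.5], [0, 0, 0], 10]
  ]
}}

```text
clock: 10.42
position: [440.5, -302.0, 258.3]
tcp_rot: [3.126, 1.05, 1.424]
wrist_force: [-0.2, 0.3, 1.1]
finger_gap: 20.0
gripper_force: 30.0
```

Run:
```python
from cell import env
s=env.state();print(s['position'],s['tcp_rot'],s['qpos'])
```

```text
[ 440.52093121 -302.03371264  258.34088544] [3.12593091 1.05025923 1.42353349] [-0.18729544 -0.27031578  2.00972335 -1.06316768  1.43729786  0.12743999]
```

Gripped at 19.8 mm and lifted. Now I'll carry it over while turning it flat.

Emit:
{"op": "drive_tool", "data": {
  "steps": [
    [[0, 0.2, 0.8], [0, 0, 0], 10],
    [[0, 0.7, 1], [1, -0.13, 0], 10],
    [[0, 1.4, 1], [2, -0.27, 0], 10],
    [[0, 2.1, 1], [3, -0.4, 0], 10],
    [[0.1, 2.8, 1], [4, -0.54, 0], 10],
    [[0.2, 3.5, 1], [5, -0.67, 0], 10],
    [[0.3, 4.2, 1], [6, -0.81, 0], 10],
    [[0.4, 4.9, 1], [7, -0.94, 0], 10]
  ]
}}

```text
clock: 11.08
position: [455.8, -104.1, 293.0]
tcp_rot: [3.141, 0.304, 1.437]
wrist_force: [-0.2, -0.8, -0.9]
finger_gap: 19.6
gripper_force: 30.0
```

Emit:
{"op": "drive_tool", "data": {
  "steps": [
    [[0, 0.7, 0], [1, -0.13, 0], 10],
    [[0, 1.4, 0], [2, -0.27, 0], 10],
    [[0.1, 2.1, 0], [3, -0.4, 0], 10],
    [[0.1, 2.8, 0], [4, -0.54, 0], 10],
    [[0.1, 3.5, 0], [5, -0.67, 0], 10],
    [[0.2, 4.2, 0], [6, -0.81, 0], 10],
    [[0.2, 4.9, 0], [7, -0.94, 0], 10],
    [[0.2, 4.9, 0], [7.9, -1.06, 0], 10]
  ]
}}

```text
clock: 11.75
position: [463.3, 93.3, 292.9]
tcp_rot: [-3.141, -0.531, 1.438]
wrist_force: [0.2, 0.2, -0.5]
finger_gap: 19.7
gripper_force: 30.0
```

Emit:
{"op": "drive_tool", "data": {
  "steps": [
    [[0, 0, -1], [0, 0, 0.9], 10],
    [[0, 0, -1.5], [0, 0, 1.87], 10],
    [[0, 0, -1.5], [0, 0, 1.87], 10],
    [[0, 0, -1.5], [0, 0, 1.87], 10]
  ]
}}

```text
clock: 12.08
position: [463.6, 90.2, 232.0]
tcp_rot: [-3.138, -0.526, 1.627]
wrist_force: [-0.3, 0.9, -0.5]
finger_gap: 19.3
gripper_force: 30.0
```

```bash
cat > plan.py <<'E'
import sys
from h import *
from cell import env
from scipy.spatial.transform import Rotation as R
D=[549.2,113.6,.062]
def toolpose(s): return s['position'],R.from_euler('xyz',s['tcp_rot'])
def go(pos,rot):
    s=env.state();p,r=toolpose(s)
    print("at",p.round(1),"rpy",s['tcp_rot'].round(3),"q",s['qpos'].round(2),"gap",round(s['finger_gap'],1),"F",s['gripper_force'])
    print("shift",((np.array(pos)-p)/40).round(2),"turn",np.degrees((rot*r.inv()).as_rotvec()/6).round(2))
def place(cx,off,dz,pitch):
    "cradle local x, grasp offset above stick middle, height add, final pitch"
    rot=R.from_euler('xyz',[np.pi,pitch,np.pi/2+D[2]])
    g=np.array(W(D,(cx,-off,68+dz)));return g-6*rot.apply([0,0,1]),rot
E
python3 -c "
from plan import *
go(*place(-84,10.5,60,-.521))"
```

```text
at [463.6  90.2 232. ] rpy [-3.138 -0.526  1.627] q [-0.16 -0.32  1.92  0.51  1.65 -0.2 ] gap 19.3 F 29.99841570854187
shift [ 0.07  0.12 -2.47] turn [-0.04 -0.04  0.04]
```

Emit:
{"op": "drive_tool", "data": {
  "steps": [
    [[0.07, 0.12, -1], [0, 0, 0], 10],
    [[0.07, 0.12, -2], [0, 0, 0], 10],
    [[0.07, 0.12, -3], [0, 0, 0], 10],
    [[0.07, 0.12, -3.3], [0, 0, 0], 10],
    [[0.07, 0.12, -3.3], [0, 0, 0], 10]
  ]
}}

```text
clock: 12.5
position: [465.7, 95.1, 99.6]
tcp_rot: [-3.137, -0.526, 1.628]
wrist_force: [-0.3, 0.2, -0.8]
finger_gap: 19.6
gripper_force: 30.0
```

Run:
```python
from plan import *
from cell import cams
import cv2
go(*place(-84,10.5,1,-.521))
o=np.zeros((450,800,3),np.uint8)
a=cams.get_image("side");b=cams.get_image("wrist")
o[:,:400]=cv2.resize(a[100:213,190:290],(400,450),interpolation=cv2.INTER_CUBIC)
o[:300,400:]=cv2.resize(b,(400,300),interpolation=cv2.INTER_AREA)
cv2.imwrite("pics/p1.png",o)
```

```text
at [465.7  95.1  99.6] rpy [-3.137 -0.526  1.628] q [-0.15 -0.22  2.06  0.52  1.44 -0.31] gap 19.6 F 29.998517632484436
shift [ 0.01 -0.   -0.63] turn [-0.04 -0.04  0.03]
```

View pics/p1.png

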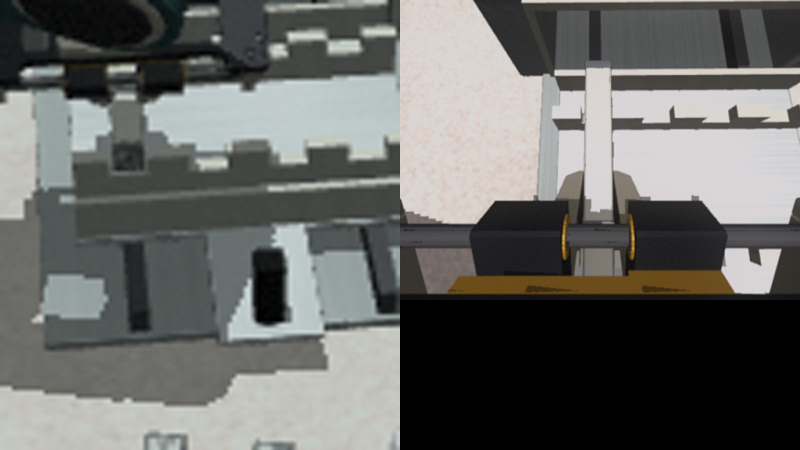

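The stick lies flat above the leftmost cradle, along the carriage. I'll lower it and release.

Emit:
{"op": "drive_tool", "data": {
  "steps": [
    [[0.01, 0, -0.2], [0, 0, 0], 10],
    [[0.01, 0, -0.4], [0, 0, 0], 10],
    [[0.01, 0, -0.6], [0, 0, 0], 10],
    [[0.01, 0, -0.63], [0, 0, 0], 10],
    [[0.01, 0, -0.63], [0, 0, 0], 10]
  ]
}}

```text
clock: 13.02
position: [466.7, 94.9, 75.1]
tcp_rot: [-3.14, -0.525, 1.631]
wrist_force: [-0.9, -0.3, -0.2]
finger_gap: 20.1
gripper_force: 30.0
```

Emit:
{"op": "drive_tool", "data": {
  "steps": [
    [[0, 0, -0.04], [0, 0, 0], 10],
    [[0, 0, -0.05], [0, 0, 0], 10],
    [[0, 0, -0.05], [0, 0, 0], 32],
    [[0, 0, -0.05], [0, 0, 0], 36],
    [[0, 0, -0.05], [0, 0, 0], 36],
    [[0, 0, -0.05], [0, 0, 0], 36],
    [[0, 0, -0.05], [0, 0, 0], 36]
  ]
}}

```text
clock: 13.6
position: [466.7, 94.9, 73.3]
tcp_rot: [-3.141, -0.525, 1.631]
wrist_force: [0.3, 0.1, -0.5]
finger_gap: 35.5
gripper_force: 0.0
```

Emit:
{"op": "drive_tool", "data": {
  "steps": [
    [[0, -0.3, 0.5], [0, 0, 0], 36],
    [[0, -0.6, 1], [0, 0, 0], 36],
    [[0, -0.9, 1.5], [0, 0, 0], 40],
    [[0, -1.2, 2.2], [0, 0, 0], 40],
    [[0, -1.7, 3], [0, 0, 0], 40],
    [[0, -2.3, 3.7], [0, 0, 0], 40],
    [[0, -3, 4.3], [0, 0, 0], 40],
    [[0, -3.7, 4.8], [0, 0, 0], 40]
  ]
}}

```text
clock: 14.27
position: [466.6, -54.2, 267.6]
tcp_rot: [3.14, -0.524, 1.633]
wrist_force: [0.4, -0.9, -0.9]
finger_gap: 40.2
gripper_force: 0.0
```

```bash
cat >> plan.py <<'E'
K=[467.1,-310.3,-.133]
def pick(wx,back=0,z=110,rp=None,pitch=1.048):
    rot=R.from_euler('xyz',[np.pi,pitch,np.pi/2+K[2]])
    g=np.array(W(K,(wx,4,z)));return g-(6+back)*rot.apply([0,0,1]),rot
E
python3 - <<'E'
from plan import *
from cell import cams
import cv2
go(*pick(28,100))
print(pick(28)[0],pick(28,100)[0],pick(84)[0],pick(84,100)[0])
o=np.zeros((450,800,3),np.uint8)
a=cams.get_image("side");c=cams.get_image("scene")
o[:,:400]=cv2.resize(a[60:285,155:355],(400,450),interpolation=cv2.INTER_CUBIC)
o[:,400:]=cv2.resize(c[90:285,180:460],(400,450)[::1],interpolation=cv2.INTER_CUBIC)
cv2.imwrite("pics/p2.png",o)
E
```

```text
at [466.6 -54.2 267.6] rpy [ 3.14  -0.524  1.633] q [-0.44 -0.24  1.8   0.47  1.82 -0.44] gap 40.2 F 0.0
shift [ 1.02 -4.12 -2.62] turn [-15.02   0.54  -1.47]
[ 496.07252344 -304.89570943  112.99582939] [ 507.56205081 -219.01825634  162.92631919] [ 551.57796111 -312.3217709   112.99582939] [ 563.06748848 -226.44431781  162.92631919]
```

View pics/p2.png

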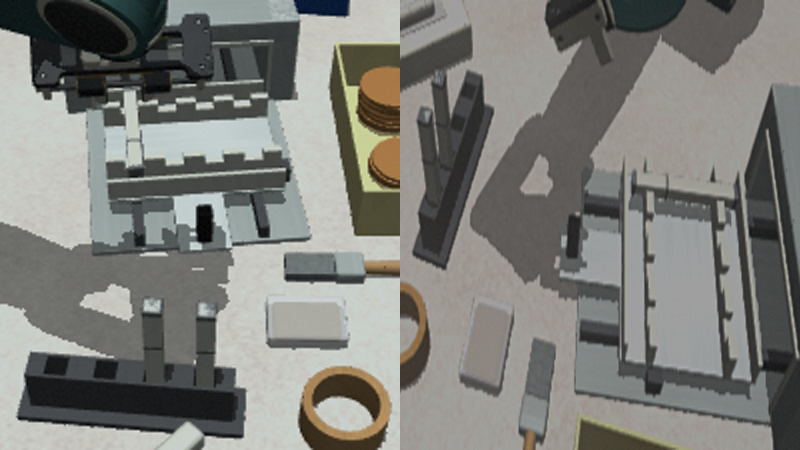

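The first stick is seated in cradle0. Next is well 28.

Emit:
{"op": "drive_tool", "data": {
  "steps": [
    [[0.1, 0, 0.5], [-1, 0.04, -0.1], 40],
    [[0.2, -0.3, 0.5], [-2, 0.07, -0.2], 40],
    [[0.4, -0.6, 0.5], [-3, 0.11, -0.29], 40],
    [[0.6, -0.9, 0.5], [-4, 0.15, -0.39], 40],
    [[0.8, -1.2, 0.5], [-5, 0.18, -0.49], 40],
    [[0.9, -1.5, 0.5], [-6, 0.22, -0.59], 40],
    [[1, -1.8, 0.5], [-7, 0.25, -0.69], 40],
    [[1, -1.8, 0.5], [-7.5, 0.27, -0.73], 40]
  ]
}}

```text
clock: 15.03
position: [507.3, -125.4, 284.7]
tcp_rot: [-3.1, 0.266, 1.545]
wrist_force: [0.3, 0.5, 0.8]
finger_gap: 39.9
gripper_force: 0.0
```

Emit:
{"op": "drive_tool", "data": {
  "steps": [
    [[0, -0.2, 0], [-1, 0.04, -0.1], 40],
    [[0, -0.4, 0], [-2, 0.07, -0.2], 40],
    [[0, -0.6, 0], [-3, 0.11, -0.29], 40],
    [[0, -0.8, 0], [-4, 0.15, -0.39], 40],
    [[0, -1, 0], [-5, 0.18, -0.49], 40],
    [[0, -1.3, 0], [-6, 0.22, -0.59], 40],
    [[0, -1.3, 0], [-7, 0.25, -0.69], 40],
    [[0, -1.3, 0], [-7.5, 0.27, -0.73], 40]
  ]
}}

```text
clock: 15.7
position: [506.6, -176.4, 283.6]
tcp_rot: [-3.139, 1.051, 1.44]
wrist_force: [-0.2, -0.8, -0.7]
finger_gap: 40.5
gripper_force: 0.0
```

```bash
python3 -c "
from plan import *
go(*pick(28,100))"
```

```text
at [ 506.6 -176.4  283.6] rpy [-3.139  1.051  1.44 ] q [ 0.07 -0.13  1.85 -1.02  1.67  0.23] gap 40.5 F 0.0
shift [ 0.02 -1.06 -3.02] turn [ 0.02 -0.01 -0.  ]
```

Emit:
{"op": "drive_tool", "data": {
  "steps": [
    [[0.02, -0.3, -0.8], [0, 0, 0], 40],
    [[0.02, -0.6, -1.6], [0, 0, 0], 40],
    [[0.02, -0.8, -2.4], [0, 0, 0], 40],
    [[0.02, -1.06, -3.02], [0, 0, 0], 40],
    [[0.02, -1.06, -3.02], [0, 0, 0], 40]
  ]
}}

```text
clock: 16.12
position: [505.5, -219.9, 158.9]
tcp_rot: [-3.127, 1.044, 1.449]
wrist_force: [-0.2, -0.2, -0.7]
finger_gap: 39.8
gripper_force: 0.0
```

Run:
```python
from plan import *
from cell import cams
import cv2
go(*pick(28))
m=cams.camera_model("wrist");b=cams.get_image("wrist")
for z in(90,110,150):
  q=proj(m,W(K,(28,0,z)));r=b[int(q[1])].mean(1);print(q.round(),r[int(q[0])-40:int(q[0])+40:2].round().astype(int).tolist())
```

```text
at [ 505.5 -219.9  158.9] rpy [-3.127  1.044  1.449] q [-0.01 -0.02  1.96 -1.04  1.49  0.37] gap 39.8 F 0.0
shift [-0.24 -2.12 -1.15] turn [-0.04 -0.06  0.01]
[256. 176.] [68, 71, 68, 72, 66, 65, 70, 67, 66, 63, 96, 133, 133, 170, 232, 89, 89, 87, 89, 87, 88, 90, 93, 90, 89, 90, 83, 83, 83, 86, 86, 85, 87, 89, 90, 87, 84, 81, 85, 85]
[256. 197.] [160, 163, 163, 165, 168, 168, 174, 171, 162, 123, 69, 65, 65, 64, 66, 89, 88, 86, 93, 96, 92, 94, 94, 92, 89, 90, 84, 83, 82, 84, 86, 87, 86, 89, 88, 86, 84, 86, 90, 85]
[256. 243.] [19, 21, 26, 40, 58, 53, 59, 56, 62, 55, 52, 60, 66, 61, 63, 91, 89, 99, 96, 89, 89, 92, 92, 92, 93, 89, 93, 170, 173, 175, 175, 180, 184, 190, 194, 182, 21, 17, 23, 22]
```

Emit:
{"op": "drive_tool", "data": {
  "steps": [
    [[-0.06, -0.53, -0.29], [0, 0, 0], 40],
    [[-0.12, -1.06, -0.58], [0, 0, 0], 40],
    [[-0.18, -1.6, -0.87], [0, 0, 0], 40],
    [[-0.24, -2.12, -1.15], [0, 0, 0], 40],
    [[-0.24, -2.12, -1.15], [0, 0, 0], 40],
    [[-0.24, -2.12, -1.15], [0, 0, 0], 40]
  ]
}}

```text
clock: 16.67
position: [498.2, -304.5, 120.0]
tcp_rot: [3.139, 1.045, 1.434]
wrist_force: [-0.5, 0.6, -0.2]
finger_gap: 39.9
gripper_force: 0.0
```

Emit:
{"op": "drive_tool", "data": {
  "steps": [
    [[0, 0, 0], [0, 0, 0], 10],
    [[0, 0, 0], [0, 0, 0], 10],
    [[0, 0, 0], [0, 0, 0], 10],
    [[0, 0, 0], [0, 0, 0], 10],
    [[0, 0, 0], [0, 0, 0], 10],
    [[0, 0, 0], [0, 0, 0], 10],
    [[0, 0, 0], [0, 0, 0], 10]
  ],
  "newtons": 30
}}

```text
clock: 17.25
position: [498.3, -304.3, 119.2]
tcp_rot: [3.14, 1.045, 1.435]
wrist_force: [0.2, 2.7, 5.8]
finger_gap: 19.9
gripper_force: 29.9
```

Emit:
{"op": "drive_tool", "data": {
  "steps": [
    [[0, 0, 0.5], [0, 0, 0], 10],
    [[0, 0, 1], [0, 0, 0], 10],
    [[0, 0, 1.5], [0, 0, 0], 10],
    [[0, 0, 2.1], [0, 0, 0], 10],
    [[0, 0, 2.8], [0, 0, 0], 10],
    [[0, 0, 3.5], [0, 0, 0], 10],
    [[0, 0, 4.2], [0, 0, 0], 10],
    [[0, 0, 4.2], [0, 0, 0], 10]
  ]
}}

```text
clock: 17.92
position: [498.6, -304.5, 292.4]
tcp_rot: [3.128, 1.045, 1.425]
wrist_force: [0.4, -0.2, -0.3]
finger_gap: 19.8
gripper_force: 29.9
```

Emit:
{"op": "drive_tool", "data": {
  "steps": [
    [[0, 0.4, 0], [0.5, -0.07, 0], 10],
    [[0, 1, 0], [1.2, -0.16, 0], 10],
    [[0, 1.6, 0], [2, -0.27, 0], 10],
    [[0, 2.2, 0], [3, -0.4, 0], 10],
    [[0.1, 2.8, 0], [4, -0.54, 0], 10],
    [[0.2, 3.5, 0], [5, -0.67, 0], 10],
    [[0.3, 4.2, 0], [6, -0.81, 0], 10],
    [[0.4, 4.9, 0], [7, -0.94, 0], 10]
  ]
}}

```text
clock: 18.58
position: [514.1, -106.6, 286.7]
tcp_rot: [-3.141, 0.3, 1.437]
wrist_force: [0.9, 1.1, -1.4]
finger_gap: 19.6
gripper_force: 29.9
```

Emit:
{"op": "drive_tool", "data": {
  "steps": [
    [[0, 0.7, 0], [1, -0.13, 0], 10],
    [[0, 1.4, 0], [2, -0.27, 0], 10],
    [[0.1, 2.1, 0], [3, -0.4, 0], 10],
    [[0.1, 2.8, 0], [4, -0.54, 0], 10],
    [[0.1, 3.5, 0], [5, -0.67, 0], 10],
    [[0.2, 4.2, 0], [6, -0.81, 0], 10],
    [[0.2, 4.9, 0], [7, -0.94, 0], 10],
    [[0.2, 4.9, 0], [7.9, -1.06, 0], 10]
  ]
}}

```text
clock: 19.25
position: [521.7, 90.8, 286.6]
tcp_rot: [-3.14, -0.536, 1.438]
wrist_force: [0.0, 0.6, -1.3]
finger_gap: 19.8
gripper_force: 29.9
```

Emit:
{"op": "drive_tool", "data": {
  "steps": [
    [[0, 0, -1], [0, 0, 0.9], 10],
    [[0, 0, -1.5], [0, 0, 1.87], 10],
    [[0, 0, -1.5], [0, 0, 1.87], 10],
    [[0, 0, -1.5], [0, 0, 1.87], 10]
  ]
}}

```text
clock: 19.58
position: [521.9, 87.8, 225.7]
tcp_rot: [-3.137, -0.53, 1.628]
wrist_force: [-0.4, 0.1, -0.2]
finger_gap: 19.8
gripper_force: 29.9
```

```bash
python3 -c "
from plan import *
go(*place(-28,16.2,25,-.526))"
```

```text
at [521.9  87.8 225.7] rpy [-3.137 -0.53   1.628] q [-0.15 -0.17  1.82  0.52  1.62 -0.21] gap 19.8 F 29.86551135778427
shift [ 0.01  0.12 -3.19] turn [-0.04 -0.04  0.03]
```

Emit:
{"op": "drive_tool", "data": {
  "steps": [
    [[0.01, 0.12, -1], [0, 0, 0], 10],
    [[0.01, 0.12, -2], [0, 0, 0], 10],
    [[0.01, 0.12, -2.8], [0, 0, 0], 10],
    [[0.01, 0.12, -3.2], [0, 0, 0], 10],
    [[0.01, 0.12, -3.2], [0, 0, 0], 10]
  ]
}}

```text
clock: 20.0
position: [521.5, 92.7, 96.7]
tcp_rot: [-3.137, -0.53, 1.628]
wrist_force: [-0.2, -0.8, -0.4]
finger_gap: 19.9
gripper_force: 29.9
```

```bash
python3 -c "
from plan import *
go(*place(-28,16.2,0,-.526))"
```

```text
at [521.5  92.7  96.7] rpy [-3.137 -0.53   1.628] q [-0.14 -0.08  1.95  0.53  1.41 -0.32] gap 19.9 F 29.86551582813263
shift [ 0.02  0.   -0.59] turn [-0.04 -0.04  0.03]
```

Emit:
{"op": "drive_tool", "data": {
  "steps": [
    [[0.02, 0, -0.2], [0, 0, 0], 10],
    [[0.02, 0, -0.4], [0, 0, 0], 10],
    [[0.02, 0, -0.55], [0, 0, 0], 10],
    [[0.02, 0, -0.6], [0, 0, 0], 10],
    [[0.02, 0, -0.6], [0, 0, 0], 10],
    [[0.02, 0, -0.6], [0, 0, 0], 10]
  ]
}}

```text
clock: 20.5
position: [524.3, 93.0, 77.8]
tcp_rot: [3.138, -0.531, 1.635]
wrist_force: [-6.6, 1.3, 20.8]
finger_gap: 19.8
gripper_force: 30.0
```

Emit:
{"op": "drive_tool", "data": {
  "steps": [
    [[0, 0, 0], [0, 0, 0], 32],
    [[0, 0, 0], [0, 0, 0], 36],
    [[0, 0, 0], [0, 0, 0], 36],
    [[0, 0, 0], [0, 0, 0], 36],
    [[0, 0, 0], [0, 0, 0], 36]
  ]
}}

```text
clock: 20.92
position: [523.2, 92.4, 74.6]
tcp_rot: [-3.141, -0.53, 1.632]
wrist_force: [0.4, -0.5, 0.5]
finger_gap: 35.8
gripper_force: 0.0
```

Emit:
{"op": "drive_tool", "data": {
  "steps": [
    [[0, -0.3, 0.5], [0, 0, 0], 36],
    [[0, -0.6, 1], [0, 0, 0], 36],
    [[0, -0.9, 1.5], [0, 0, 0], 40],
    [[0, -1.2, 2.2], [0, 0, 0], 40],
    [[0, -1.7, 3], [0, 0, 0], 40],
    [[0, -2.3, 3.7], [0, 0, 0], 40],
    [[0, -3, 4.3], [0, 0, 0], 40],
    [[0.2, -3.7, 4.8], [0, 0, 0], 40]
  ]
}}

```text
clock: 21.58
position: [530.5, -56.6, 269.0]
tcp_rot: [3.14, -0.529, 1.634]
wrist_force: [0.6, 0.4, 0.2]
finger_gap: 40.2
gripper_force: 0.0
```

Emit:
{"op": "drive_tool", "data": {
  "steps": [
    [[0.1, 0, 0.5], [-1, 0.04, -0.1], 40],
    [[0.2, -0.3, 0.5], [-2, 0.07, -0.2], 40],
    [[0.4, -0.6, 0.5], [-3, 0.11, -0.29], 40],
    [[0.6, -0.9, 0.5], [-4, 0.15, -0.39], 40],
    [[0.8, -1.2, 0.5], [-5, 0.18, -0.49], 40],
    [[0.9, -1.5, 0.5], [-6, 0.22, -0.59], 40],
    [[0.9, -1.8, 0.5], [-7, 0.25, -0.69], 40],
    [[0.9, -1.8, 0.5], [-7.5, 0.27, -0.73], 40]
  ]
}}

```text
clock: 22.25
position: [567.4, -128.3, 286.6]
tcp_rot: [-3.099, 0.261, 1.545]
wrist_force: [0.7, -0.0, -0.7]
finger_gap: 40.2
gripper_force: 0.0
```

Emit:
{"op": "drive_tool", "data": {
  "steps": [
    [[0, -0.2, 0], [-1, 0.04, -0.1], 40],
    [[0, -0.4, 0], [-2, 0.07, -0.2], 40],
    [[0, -0.6, 0], [-3, 0.11, -0.29], 40],
    [[0, -0.8, 0], [-4, 0.15, -0.39], 40],
    [[0, -1, 0], [-5, 0.18, -0.49], 40],
    [[0, -1.3, 0], [-6, 0.22, -0.59], 40],
    [[0, -1.3, 0], [-7, 0.25, -0.69], 40],
    [[0, -1.3, 0], [-7.5, 0.27, -0.73], 40]
  ]
}}

```text
clock: 22.92
position: [567.1, -179.2, 285.3]
tcp_rot: [-3.138, 1.046, 1.44]
wrist_force: [0.2, 0.7, -0.5]
finger_gap: 40.3
gripper_force: 0.0
```

Run:
```python
from plan import *
from cell import cams
import cv2
go(*pick(84,100))
o=np.zeros((450,800,3),np.uint8)
a=cams.get_image("side");c=cams.get_image("scene")
o[:,:400]=cv2.resize(a[60:285,155:355],(400,450),interpolation=cv2.INTER_CUBIC)
o[:,400:]=cv2.resize(c[90:285,180:460],(400,450)[::1],interpolation=cv2.INTER_CUBIC)
cv2.imwrite("pics/p3.png",o)
```

```text
at [ 567.1 -179.2  285.3] rpy [-3.138  1.046  1.44 ] q [ 0.06  0.    1.72 -1.02  1.66  0.22] gap 40.3 F 0.0
shift [-0.1  -1.18 -3.06] turn [-0.02 -0.01  0.01]
```

View pics/p3.png

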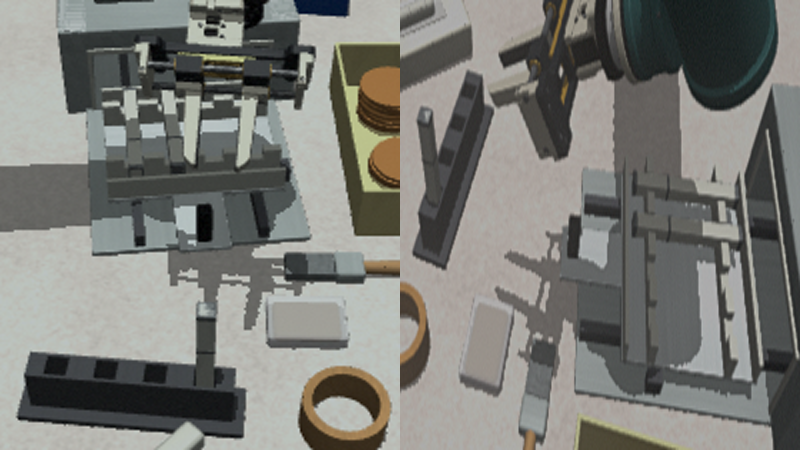

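Two sticks are lying in cradles 0 and 1, and the last one stands in well 84. I'll pick that and check the seating afterwards.

Emit:
{"op": "drive_tool", "data": {
  "steps": [
    [[-0.1, -0.3, -0.8], [0, 0, 0], 40],
    [[-0.1, -0.6, -1.6], [0, 0, 0], 40],
    [[-0.1, -0.8, -2.4], [0, 0, 0], 40],
    [[-0.1, -1.18, -3.06], [0, 0, 0], 40],
    [[-0.1, -1.18, -3.06], [0, 0, 0], 40],
    [[-0.1, -1.18, -3.06], [0, 0, 0], 40]
  ]
}}

```text
clock: 23.52
position: [562.8, -227.3, 164.0]
tcp_rot: [-3.137, 1.039, 1.439]
wrist_force: [0.6, -0.4, 1.4]
finger_gap: 40.0
gripper_force: 0.0
```

Run:
```python
from plan import *
from cell import cams
import cv2
go(*pick(84))
m=cams.camera_model("wrist");b=cams.get_image("wrist")
for z in(90,150):
  q=proj(m,W(K,(84,0,z)));r=b[int(q[1])].mean(1);print(q.round(),r[int(q[0])-40:int(q[0])+40:2].round().astype(int).tolist())
```

```text
at [ 562.8 -227.3  164. ] rpy [-3.137  1.039  1.439] q [-0.03  0.09  1.83 -1.03  1.48  0.36] gap 40.0 F 0.0
shift [-0.28 -2.13 -1.28] turn [-0.09 -0.01  0.02]
[254. 171.] [237, 238, 233, 86, 88, 83, 87, 82, 87, 86, 82, 87, 85, 89, 88, 90, 91, 95, 96, 93, 91, 91, 90, 94, 93, 91, 89, 86, 102, 239, 237, 236, 237, 237, 235, 236, 236, 238, 238, 237]
[254. 238.] [67, 25, 24, 28, 35, 59, 74, 170, 179, 180, 177, 177, 183, 187, 181, 87, 92, 92, 94, 89, 96, 92, 91, 91, 92, 87, 91, 125, 124, 130, 123, 124, 131, 128, 124, 130, 120, 25, 33, 30]
```

Emit:
{"op": "drive_tool", "data": {
  "steps": [
    [[-0.06, -0.53, -0.33], [0, 0, 0], 40],
    [[-0.12, -1.06, -0.65], [0, 0, 0], 40],
    [[-0.18, -1.6, -0.97], [0, 0, 0], 40],
    [[-0.25, -2.13, -1.28], [-0.09, 0, 0], 40],
    [[-0.25, -2.13, -1.28], [-0.09, 0, 0], 40],
    [[-0.25, -2.13, -1.28], [-0.09, 0, 0], 40]
  ]
}}

```text
clock: 24.07
position: [553.5, -312.2, 114.7]
tcp_rot: [3.137, 1.049, 1.432]
wrist_force: [0.1, -0.1, 0.0]
finger_gap: 39.8
gripper_force: 0.0
```

Emit:
{"op": "drive_tool", "data": {
  "steps": [
    [[0, 0, 0], [0, 0, 0], 10],
    [[0, 0, 0], [0, 0, 0], 10],
    [[0, 0, 0], [0, 0, 0], 10],
    [[0, 0, 0], [0, 0, 0], 10],
    [[0, 0, 0], [0, 0, 0], 10],
    [[0, 0, 0], [0, 0, 0], 10],
    [[0, 0, 0], [0, 0, 0], 10]
  ],
  "newtons": 30
}}

```text
clock: 24.65
position: [553.6, -311.8, 113.8]
tcp_rot: [3.139, 1.05, 1.435]
wrist_force: [0.9, 1.7, 6.5]
finger_gap: 19.8
gripper_force: 29.8
```

Emit:
{"op": "drive_tool", "data": {
  "steps": [
    [[0, 0, 0.5], [0, 0, 0], 10],
    [[0, 0, 1], [0, 0, 0], 10],
    [[0, 0, 1.5], [0, 0, 0], 10],
    [[0, 0, 2.1], [0, 0, 0], 10],
    [[0, 0, 2.8], [0, 0, 0], 10],
    [[0, 0, 3.5], [0, 0, 0], 10],
    [[0, 0, 4.3], [0, 0, 0], 10],
    [[0, 0, 4.3], [0, 0, 0], 10]
  ]
}}

```text
clock: 25.32
position: [554.0, -312.1, 291.8]
tcp_rot: [3.126, 1.05, 1.423]
wrist_force: [0.5, 0.1, 1.6]
finger_gap: 19.8
gripper_force: 29.8
```

Emit:
{"op": "drive_tool", "data": {
  "steps": [
    [[0, 0.4, 0], [0.5, -0.07, 0], 10],
    [[0, 1, 0], [1.2, -0.16, 0], 10],
    [[0, 1.6, 0], [2, -0.27, 0], 10],
    [[0, 2.2, 0], [3, -0.4, 0], 10],
    [[0.1, 2.8, 0], [4, -0.54, 0], 10],
    [[0.2, 3.5, 0], [5, -0.67, 0], 10],
    [[0.3, 4.2, 0], [6, -0.81, 0], 10],
    [[0.4, 4.9, 0], [7, -0.94, 0], 10]
  ]
}}

```text
clock: 25.98
position: [569.4, -114.2, 285.5]
tcp_rot: [3.141, 0.304, 1.437]
wrist_force: [0.2, 0.2, -2.1]
finger_gap: 19.5
gripper_force: 29.8
```

Emit:
{"op": "drive_tool", "data": {
  "steps": [
    [[0, 0.7, 0], [1, -0.13, 0], 10],
    [[0, 1.4, 0], [2, -0.27, 0], 10],
    [[0.1, 2.1, 0], [3, -0.4, 0], 10],
    [[0.1, 2.8, 0], [4, -0.54, 0], 10],
    [[0.1, 3.5, 0], [5, -0.67, 0], 10],
    [[0.2, 4.2, 0], [6, -0.81, 0], 10],
    [[0.2, 4.9, 0], [7, -0.94, 0], 10],
    [[0.2, 4.9, 0], [7.9, -1.06, 0], 10]
  ]
}}

```text
clock: 26.65
position: [577.0, 83.5, 285.5]
tcp_rot: [-3.141, -0.531, 1.439]
wrist_force: [-0.1, 0.1, -0.9]
finger_gap: 19.6
gripper_force: 29.8
```

Emit:
{"op": "drive_tool", "data": {
  "steps": [
    [[0, 0, 0], [0, 0, 0.9], 10],
    [[0, 0, 0], [0, 0, 1.87], 10],
    [[0, 0, 0], [0, 0, 1.87], 10],
    [[0, 0, 0], [0, 0, 1.87], 10]
  ]
}}

```text
clock: 26.98
position: [577.5, 80.1, 284.4]
tcp_rot: [-3.14, -0.525, 1.629]
wrist_force: [0.0, -0.5, -0.8]
finger_gap: 19.8
gripper_force: 29.8
```

Run:
```python
from plan import *
from cell import cams
import cv2
go(*place(28,11,25,-.521))
m=cams.camera_model("wrist");b=cams.get_image("wrist")
np.savez("w4.npz",**m)
for x in(-84,-28,28,84):
  for y in(-54,-66,54,66):
    for sx in(-13.5,13.5):
      q=proj(m,W(D,(x+sx,y,72)));cv2.circle(b,(int(q[0]),int(q[1])),1,(0,0,255),-1)
cv2.imwrite("pics/w4.png",cv2.resize(b,(800,600),interpolation=cv2.INTER_CUBIC))
```

```text
at [577.5  80.1 284.4] rpy [-3.14  -0.525  1.629] q [-0.14 -0.07  1.63  0.52  1.69 -0.17] gap 19.8 F 29.826019406318665
shift [ 0.01  0.53 -4.65] turn [-0.04 -0.02  0.03]
```

View pics/w4.png

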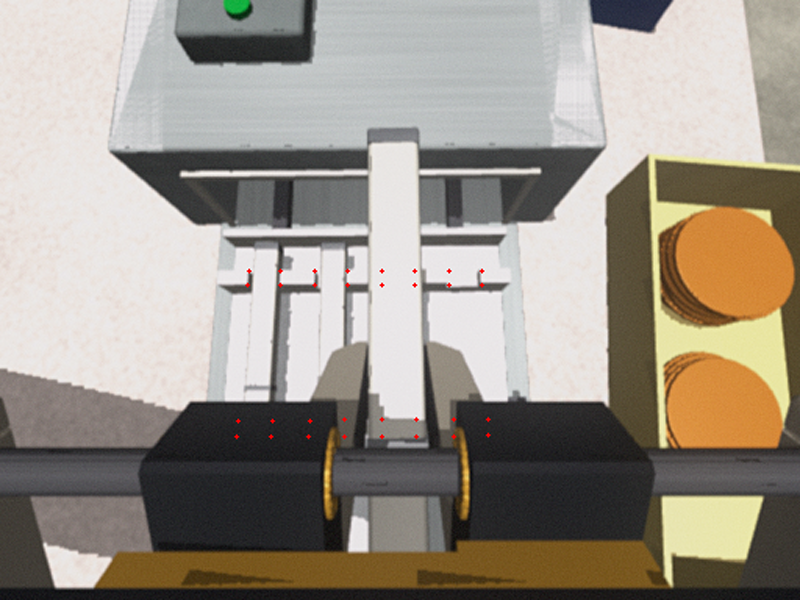

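In the wrist view, both laid sticks sit inside their notches (columns 253-279 and 321-346), and the notch marks fit. I'll lower the third into cradle2.

Emit:
{"op": "drive_tool", "data": {
  "steps": [
    [[0.01, 0.3, -0.8], [0, 0, 0], 10],
    [[0.01, 0.53, -1.6], [0, 0, 0], 10],
    [[0.01, 0.53, -2.5], [0, 0, 0], 10],
    [[0.01, 0.53, -3.4], [0, 0, 0], 10],
    [[0.01, 0.53, -4.2], [0, 0, 0], 10],
    [[0.01, 0.53, -4.65], [-0.04, -0.02, 0.03], 10],
    [[0.01, 0.53, -4.65], [-0.04, -0.02, 0.03], 10]
  ]
}}

```text
clock: 27.62
position: [575.6, 101.5, 94.8]
tcp_rot: [-3.137, -0.521, 1.631]
wrist_force: [-0.2, 0.3, -2.9]
finger_gap: 19.7
gripper_force: 29.8
```

Run:
```python
from plan import *
go(*place(28,11,1,-.521))
```

```text
at [575.6 101.5  94.8] rpy [-3.137 -0.521  1.631] q [-0.11  0.04  1.83  0.52  1.4  -0.29] gap 19.7 F 29.826281368732452
shift [ 0.06 -0.   -0.52] turn [ 0.01 -0.04 -0.01]
```

Emit:
{"op": "drive_tool", "data": {
  "steps": [
    [[0.06, 0, -0.1], [0, -0.04, 0], 10],
    [[0.06, 0, -0.25], [0, -0.04, 0], 10],
    [[0.06, 0, -0.35], [0, -0.04, 0], 10],
    [[0.06, 0, -0.4], [0, -0.04, 0], 10],
    [[0.06, 0, -0.4], [0, -0.04, 0], 10]
  ]
}}

```text
clock: 28.03
position: [580.5, 101.3, 84.3]
tcp_rot: [3.133, -0.52, 1.639]
wrist_force: [-1.8, -0.1, 1.7]
finger_gap: 19.7
gripper_force: 30.0
```

Emit:
{"op": "drive_tool", "data": {
  "steps": [
    [[0, 0, -0.05], [0, 0, 0], 10],
    [[0, 0, -0.1], [0, 0, 0], 10],
    [[0, 0, -0.12], [0, 0, 0], 10],
    [[0, 0, -0.12], [0, 0, 0], 10]
  ]
}}

```text
clock: 28.37
position: [580.5, 101.2, 79.0]
tcp_rot: [3.134, -0.52, 1.639]
wrist_force: [-1.6, -2.1, 3.5]
finger_gap: 19.6
gripper_force: 30.0
```

Emit:
{"op": "drive_tool", "data": {
  "steps": [
    [[-0.06, 0, 0], [0, 0, 0], 10],
    [[-0.06, 0, 0], [0, 0.04, 0], 10],
    [[-0.06, 0, -0.05], [0, 0.04, 0], 10],
    [[-0.06, 0, -0.1], [0, 0.04, 0], 10],
    [[-0.06, 0, -0.1], [0, 0.04, 0], 10]
  ]
}}

```text
clock: 28.78
position: [578.0, 102.0, 77.2]
tcp_rot: [3.138, -0.523, 1.639]
wrist_force: [-12.1, -0.2, 33.7]
finger_gap: 20.0
gripper_force: 30.0
```

Run:
```python
from plan import *
go(*place(28,11,0,-.521))
```

```text
at [578.  102.   77.2] rpy [ 3.138 -0.523  1.639] q [-0.11  0.06  1.84  0.53  1.37 -0.32] gap 20.0 F 30.015467405319214
shift [-0.   -0.01 -0.1 ] turn [-0.02  0.03 -0.04]
```

Emit:
{"op": "drive_tool", "data": {
  "steps": [
    [[-0.04, 0, 0.05], [0, 0, 0], 10],
    [[-0.04, 0, 0.05], [0, 0, 0], 10]
  ]
}}

```text
clock: 28.95
position: [576.2, 101.4, 77.3]
tcp_rot: [3.139, -0.521, 1.638]
wrist_force: [-3.0, -0.5, 15.1]
finger_gap: 19.8
gripper_force: 30.0
```

Emit:
{"op": "drive_tool", "data": {
  "steps": [
    [[0, 0, 0], [0, 0, 0], 32],
    [[0, 0, 0], [0, 0, 0], 36],
    [[0, 0, 0], [0, 0, 0], 36],
    [[0, 0, 0], [0, 0, 0], 36],
    [[0, 0, 0], [0, 0, 0], 36]
  ]
}}

```text
clock: 29.37
position: [575.8, 101.3, 75.8]
tcp_rot: [3.141, -0.521, 1.636]
wrist_force: [0.3, 0.6, 0.9]
finger_gap: 35.8
gripper_force: 0.0
```

Emit:
{"op": "drive_tool", "data": {
  "steps": [
    [[0, -0.3, 0.5], [0, 0, 0], 36],
    [[0, -0.6, 1], [0, 0, 0], 36],
    [[0, -0.9, 1.5], [0, 0, 0], 40],
    [[0, -1.2, 2.2], [0, 0, 0], 40],
    [[0, -1.7, 3], [0, 0, 0], 40],
    [[0, -2.3, 3.7], [0, 0, 0], 40],
    [[0, -3, 4.3], [0, 0, 0], 40],
    [[0, -3.7, 4.8], [0, 0, 0], 40]
  ]
}}

```text
clock: 30.03
position: [575.8, -47.8, 270.3]
tcp_rot: [3.138, -0.52, 1.638]
wrist_force: [0.6, -0.0, 1.1]
finger_gap: 40.1
gripper_force: 0.0
```

Emit:
{"op": "drive_tool", "data": {
  "steps": [
    [[0, 0.2, 0.2], [-1, 0, 0], 40],
    [[0, 0.4, 0.4], [-2, 0, 0], 40],
    [[0, 0.6, 0.5], [-3, 0, 0], 40],
    [[0, 0.8, 0.5], [-4, 0, 0], 40],
    [[0, 1, 0.5], [-5, 0, 0], 40],
    [[0, 1, 0.5], [-5, 0, 0], 40],
    [[0, 1, 0.5], [-5, 0, 0], 40]
  ]
}}

```text
clock: 30.62
position: [575.8, -5.3, 288.1]
tcp_rot: [-3.11, 0.001, 1.631]
wrist_force: [0.4, -0.2, 0.4]
finger_gap: 39.8
gripper_force: 0.0
```

Run:
```python
from plan import *
from cell import cams
import cv2
s=env.state();print(s['position'],s['tcp_rot'])
m=cams.camera_model("wrist");b=cams.get_image("wrist")
for x in(-84,-28,28,84):
  for y in(-54,-66,54,66):
    for sx in(-13.5,13.5):
      q=proj(m,W(D,(x+sx,y,72)));cv2.circle(b,(int(q[0]),int(q[1])),1,(0,0,255),-1)
q=[proj(m,W(D,(x,y,75))) for x in(-130,130) for y in(-110,110)];print(q)
b=cv2.resize(b,None,fx=4,fy=4,interpolation=cv2.INTER_CUBIC)
q=np.array(q)*4;x0,y0=q.min(0).astype(int).clip(0);x1,y1=q.max(0).astype(int)
cv2.imwrite("pics/w5.png",cv2.resize(b[y0:y1,x0:x1],(800,600)))
a=cams.get_image("side");c=cams.get_image("scene")
cv2.imwrite("pics/side5.png",a);cv2.imwrite("pics/scene5.png",c)
```

```text
[575.84053281  -5.30863842 288.10214304] [-3.11013540e+00  1.18550281e-03  1.63060032e+00]
[array([137.36802081, 154.74995367]), array([111.77860851, -59.9496072 ]), array([351.324854  , 155.56318287]), array([372.43037026, -65.04130786])]
```

View pics/w5.png

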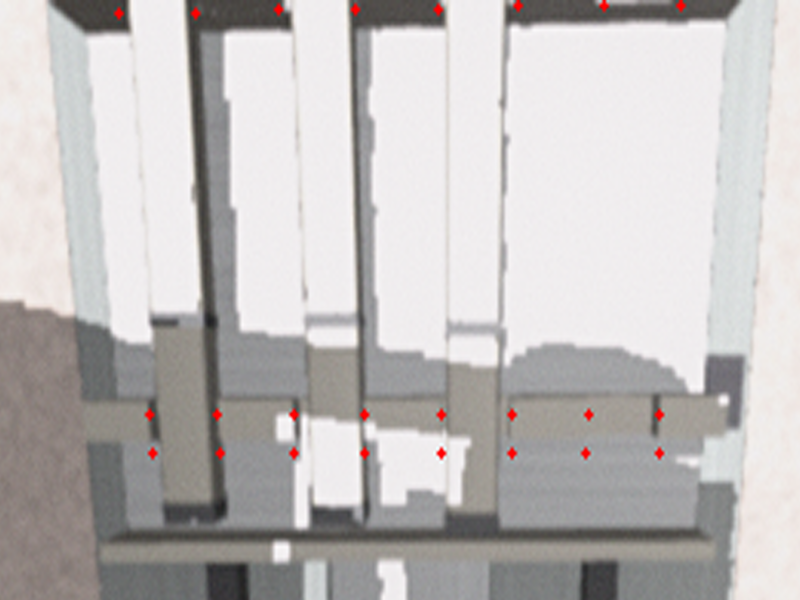

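All three sticks lie square and flat in cradles 0-2, with their ends inside the end walls. Now I'll grip the post and push the carriage home.

Run:
```python
from plan import *
go([560.8,-76,79],R.from_euler('xyz',[np.pi,0,np.pi/2+.062]))
```

```text
at [575.9  -7.4 287.8] rpy [-3.110e+00  1.000e-03  1.627e+00] q [-0.06 -0.09  1.58 -0.    1.68 -0.11] gap 39.8 F 0.0
shift [-0.38 -1.72 -5.22] turn [ 0.02 -0.3   0.05]
```

Emit:
{"op": "drive_tool", "data": {
  "steps": [
    [[-0.2, -0.8, 0], [0, -0.3, 0.05], 50],
    [[-0.38, -1.72, 0], [0.02, -0.3, 0.05], 50],
    [[-0.38, -1.72, -1], [0.02, -0.3, 0.05], 50],
    [[-0.38, -1.72, -2], [0.02, -0.3, 0.05], 50],
    [[-0.38, -1.72, -3], [0.02, -0.3, 0.05], 50],
    [[-0.38, -1.72, -3.5], [0.02, -0.3, 0.05], 50],
    [[-0.38, -1.72, -3.5], [0.02, -0.3, 0.05], 50]
  ]
}}

```text
clock: 31.35
position: [558.5, -76.4, 142.8]
tcp_rot: [-3.135, -0.001, 1.631]
wrist_force: [-0.5, -0.9, -1.1]
finger_gap: 50.3
gripper_force: 0.0
```

Run:
```python
from plan import *
go([560.8,-76,79],R.from_euler('xyz',[np.pi,0,np.pi/2+.062]))
```

```text
at [558.5 -76.4 142.8] rpy [-3.135e+00 -1.000e-03  1.631e+00] q [-0.18 -0.08  1.8  -0.    1.42 -0.24] gap 50.3 F 0.0
shift [ 0.06  0.01 -1.59] turn [-0.   -0.07  0.02]
```

Emit:
{"op": "drive_tool", "data": {
  "steps": [
    [[0.06, 0, -0.8], [0, -0.07, 0.02], 50],
    [[0.06, 0, -1.6], [0, -0.07, 0.02], 50],
    [[0.06, 0, -1.6], [0, -0.07, 0.02], 15],
    [[0.06, 0, -1.6], [0, -0.07, 0.02], 10],
    [[0.06, 0, -1.6], [0, -0.07, 0.02], 10],
    [[0.06, 0, -1.6], [0, -0.07, 0.02], 10],
    [[0.06, 0, -1.6], [0, -0.07, 0.02], 10],
    [[0.06, 0, -1.6], [0, -0.07, 0.02], 10]
  ],
  "newtons": 35
}}

```text
clock: 32.02
position: [561.2, -76.1, 86.6]
tcp_rot: [3.139, 0.003, 1.635]
wrist_force: [-34.3, -4.0, 22.7]
finger_gap: 19.6
gripper_force: 35.0
```

Emit:
{"op": "drive_tool", "data": {
  "steps": [
    [[0, 0, 0], [0, 0, 0], 10],
    [[0, 0, 0], [0, 0, 0], 10],
    [[-0.01, 0.1, 0], [0, 0, 0], 10],
    [[-0.02, 0.3, 0], [0, 0, 0], 10],
    [[-0.03, 0.5, 0], [0, 0, 0], 10],
    [[-0.05, 0.8, 0], [0, 0, 0], 10],
    [[-0.06, 1, 0], [0, 0, 0], 10],
    [[-0.06, 1, 0], [0, 0, 0], 10]
  ]
}}

```text
clock: 32.68
position: [558.5, -34.8, 86.6]
tcp_rot: [3.14, 0.002, 1.636]
wrist_force: [-36.7, -1.1, 26.3]
finger_gap: 19.7
gripper_force: 35.0
```

Emit:
{"op": "drive_tool", "data": {
  "steps": [
    [[-0.05, 0, 0.08], [0, 0, 0], 10],
    [[-0.05, 0, 0.08], [0, 0, 0], 10]
  ]
}}

```text
clock: 32.85
position: [558.1, -35.1, 87.1]
tcp_rot: [3.135, 0.002, 1.636]
wrist_force: [2.3, 1.2, -16.7]
finger_gap: 19.5
gripper_force: 35.0
```

Emit:
{"op": "drive_tool", "data": {
  "steps": [
    [[-0.02, 0.3, -0.03], [0, 0, 0], 10],
    [[-0.04, 0.7, -0.03], [0, 0, 0], 10],
    [[-0.07, 1.1, -0.03], [0, 0, 0], 10],
    [[-0.09, 1.5, -0.03], [0, 0, 0], 10],
    [[-0.12, 1.9, -0.03], [0, 0, 0], 10],
    [[-0.14, 2.3, -0.03], [0, 0, 0], 10],
    [[-0.16, 2.6, -0.03], [0, 0, 0], 10],
    [[-0.16, 2.6, -0.03], [0, 0, 0], 10]
  ]
}}

```text
clock: 33.52
position: [551.2, 70.4, 87.0]
tcp_rot: [3.137, 0.001, 1.637]
wrist_force: [-11.5, 1.0, 0.1]
finger_gap: 19.8
gripper_force: 35.0
```

Emit:
{"op": "drive_tool", "data": {
  "steps": [
    [[-0.02, 0.3, 0], [0, 0, 0], 10],
    [[-0.04, 0.6, 0], [0, 0, 0], 10],
    [[-0.06, 0.9, 0], [0, 0, 0], 10],
    [[-0.07, 1.2, 0], [0, 0, 0], 10],
    [[-0.09, 1.5, 0], [0, 0, 0], 10],
    [[-0.11, 1.8, 0], [0, 0, 0], 10],
    [[-0.11, 1.8, 0], [0, 0, 0], 10]
  ]
}}

```text
clock: 34.1
position: [546.4, 142.2, 86.9]
tcp_rot: [3.138, 0.002, 1.636]
wrist_force: [-14.9, 0.9, 2.3]
finger_gap: 19.7
gripper_force: 35.0
```

Emit:
{"op": "drive_tool", "data": {
  "steps": [
    [[-0.02, 0.15, 0], [0, 0, 0], 10],
    [[-0.04, 0.3, 0], [0, 0, 0], 10],
    [[-0.05, 0.45, 0], [0, 0, 0], 10],
    [[-0.05, 0.55, 0], [0, 0, 0], 10],
    [[-0.05, 0.55, 0], [0, 0, 0], 10]
  ]
}}

```text
clock: 34.52
position: [545.0, 160.9, 87.0]
tcp_rot: [3.137, 0.007, 1.635]
wrist_force: [-11.4, -19.1, 2.4]
finger_gap: 19.8
gripper_force: 35.0
```

Emit:
{"op": "drive_tool", "data": {
  "steps": [
    [[0, 0.05, 0], [0, 0, 0], 10],
    [[0, 0.1, 0], [0, 0, 0], 10],
    [[0, 0.1, 0], [0, 0, 0], 10]
  ]
}}

```text
clock: 34.77
position: [544.9, 163.2, 86.9]
tcp_rot: [3.138, 0.009, 1.634]
wrist_force: [-13.6, -32.4, 5.4]
finger_gap: 19.5
gripper_force: 35.0
```

It's hard against the end stop (32 N, against a catch of under 10 N). I'll relax, release, back off and check.

Emit:
{"op": "drive_tool", "data": {
  "steps": [
    [[-0.02, -0.07, 0], [0, 0, 0], 10],
    [[-0.02, -0.07, 0], [0, 0, 0], 40],
    [[-0.02, -0.07, 0], [0, 0, 0], 50],
    [[-0.02, -0.07, 0], [0, 0, 0], 50],
    [[-0.02, -0.07, 0], [0, 0, 0], 50],
    [[-0.02, -0.07, 0.5], [0, 0, 0], 50],
    [[-0.02, -0.07, 1.4], [0, 0, 0], 50],
    [[-0.02, -0.5, 2.3], [0, 0, 0], 50]
  ]
}}

```text
clock: 35.43
position: [544.5, 147.9, 178.7]
tcp_rot: [3.136, 0.002, 1.637]
wrist_force: [1.2, -0.1, 0.4]
finger_gap: 50.0
gripper_force: 0.0
```

Emit:
{"op": "drive_tool", "data": {
  "steps": [
    [[0, -1, 1], [0, 0, 0], 50],
    [[0, -2, 1.5], [0, 0, 0], 50],
    [[0, -3, 1.5], [0, 0, 0], 50],
    [[0, -3, 1.5], [0, 0, 0], 50],
    [[0, -3, 1.5], [0, 0, 0], 50]
  ]
}}

```text
clock: 35.85
position: [545.5, 23.9, 239.8]
tcp_rot: [3.132, 0.003, 1.632]
wrist_force: [-0.7, 0.6, 0.2]
finger_gap: 49.8
gripper_force: 0.0
```

Run:
```python
from plan import *
from cell import cams
import cv2
s=env.state();print(s['position'],s['clock'],s['wrist_force'])
m=cams.camera_model("wrist");b=cams.get_image("wrist")
for y in(40,50): q=proj(m,W(D,(0,y,90)));print(q);cv2.circle(b,(int(q[0]),int(q[1])),1,(0,0,255) if y==50 else (0,255,0),-1)
a=cams.get_image("side")
o=np.zeros((600,800,3),np.uint8)
o[:,:400]=cv2.resize(a[20:215,170:300],(400,600),interpolation=cv2.INTER_CUBIC)
o[:300,400:]=cv2.resize(b,(400,300),interpolation=cv2.INTER_AREA)
x,y=map(int,q);o[300:,400:]=cv2.resize(b[max(y-45,0):max(y-45,0)+90,x-60:x+60],(400,300),interpolation=cv2.INTER_CUBIC)
cv2.imwrite("pics/f.png",o)
```

```text
[545.46224601  23.87696842 239.75068318] 35.85 [-0.69759776  0.56923366  0.23977987]
[262.18600764  37.17393803]
[262.2756832   24.62608191]
```

View pics/f.png

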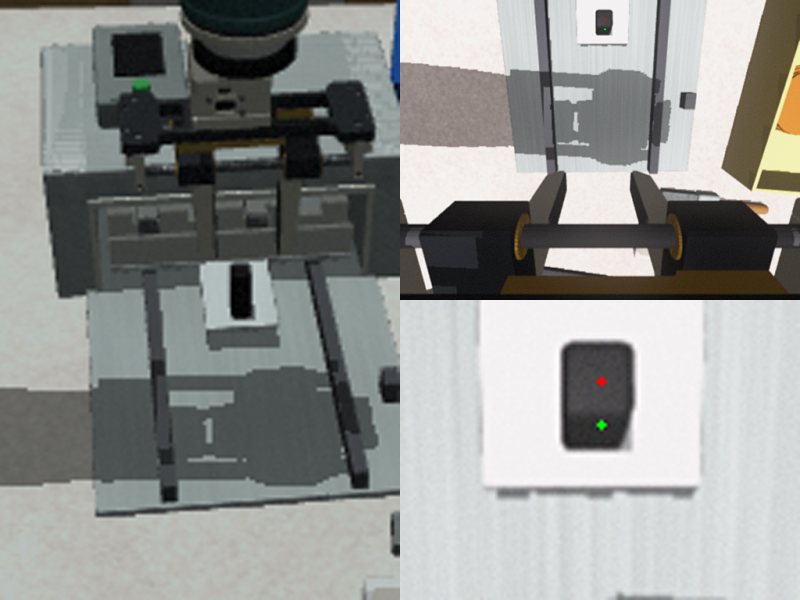

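The carriage is home: the red mark for 240 mm travel falls on the post top. One stick is hidden behind a finger, so I'll step aside for a last look.

Emit:
{"op": "drive_tool", "data": {
  "steps": [
    [[-1, -1, 1], [0, 0, 0], 50],
    [[-2, -2, 1.5], [0, 0, 0], 50],
    [[-3, -3, 1.5], [0, 0, 0], 50],
    [[-3.5, -3.5, 1.5], [0, 0, 0], 50],
    [[-3.5, -3.5, 1.5], [0, 0, 0], 50]
  ]
}}

```text
clock: 36.37
position: [405.8, -111.3, 298.0]
tcp_rot: [3.134, 0.002, 1.638]
wrist_force: [0.0, -0.1, 0.7]
finger_gap: 50.2
gripper_force: 0.0
```

Run:
```python
from cell import cams
import cv2
a=cams.get_image("side")
cv2.imwrite("pics/f2.png",cv2.resize(a[40:290,155:405],(600,600),interpolation=cv2.INTER_CUBIC))
```

```text
(no output)
```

View pics/f2.png

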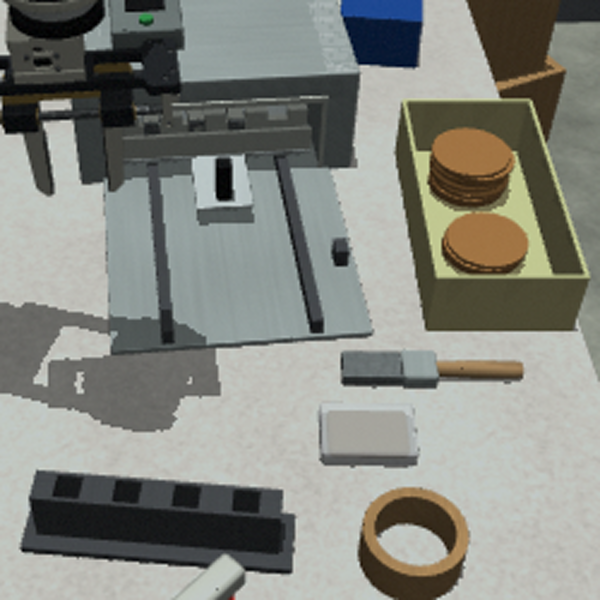

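The rack is empty, stick ends show in the tunnel at about columns 150, 193 and 236, the carriage is in and the bystanders are unmoved. Handing it in.

```bash
python3 -c "
from cell import workorder
print(workorder.finish_job())"
```

```text
the job is handed in; nothing more can be done
None
```

I drew the carriage fully out, laid the three sticks that were in the rack in cradles 0, 1 and 2, pushed the carriage home against its end stop, and handed the job in after about 36 s; the hand-in gave no verdict back.

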